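# Weigh a plaster mould on the sprung hanging scale

## Task

Weigh the plaster mould half with the wire eye to see how damp it is: hang it by its eye on the hook of the bench hanging scale and ease it down slowly until the spring carries exactly its weight before you let go, so that the hook neither drops nor jumps up as you open the fingers. When it hangs free and quite still, press the green key of the read-out console right down to store the weight and let the key come up again. Leave the mould hanging; never push or pull hard on the scale, do not tip the mould over, and leave everything else on the bench where it is.

Things in the scene. Friction and masses are not known exactly. Their poses are not given: they have to be found in the camera images.
- mould_centre (a point): Centre of the loose mould half to be weighed, an upright off-white plaster block 48 mm deep (its x) x 56 mm wide (its y) x 120 mm tall, z up, standing on the bench. Recess 36 mm wide, 16 mm deep in its +x face. The top edges along y have 14 mm chamfers (flat top 20 mm deep). A 5 mm wire eye stands on the top. Mass unknown: 0.25 kg (dry) to 0.58 kg (wet).
- grip (a point): A good place to grip the same mould: midway between its two flat sides (56 mm apart along its y), 80 mm above its foot (20 mm above its centre) and 14 mm to its -x side. With the fingers tilted 33 to 45 degrees from vertical (coming from its -x side, forward and down) the gripper stays clear of the eye and, later, of the hook and scale. Axes as the mould's.
- eye (a point): Underside of the peak of the mould's wire eye, the point that bears on the hook: 97.5 mm above the grip point, 11.6 mm to its +x side. The eye lies in the mould's y-z plane, its opening looks along x: 57 mm high, 29 mm wide between the legs. The wire above this point is 5 mm thick. The centre of gravity is straight below, so the mould hangs upright.
- hook_seat (a point): Lowest point of the inside of the scale's hook, where the eye bears; 320 mm above the bench at rest, moves with the hook. z up; the mouth of the J opens to -x (towards the robot). 7 mm round steel in its x-z plane. On +x it rises (centre line 16 mm out) to 31 mm, then leans back and is the shank, straight above this point from 47 mm up. The eye must turn to face along x.
- hook_tip (a point): End of the hook's free tip, 21.5 mm above the seat and 17.5 mm to its -x side. The eye goes in level, along +x, the peak's underside passing 2 to 12 mm above this tip, until it is over the seat, then straight down.
- hook (a joint): How far the hook has been drawn down out of its spring tube, m: 0 at rest (upper stop), 0.12 at the lower stop. Slides only vertically. It first moves at about 0.4 N and then sinks 20 mm for each further newton (50 N/m), lightly damped: it bobs for a second or two.
- scale: The whole bench hanging scale, fixed to the bench; origin on the bench right under the hook's seat, axes as the hook's. A spring tube 36 mm across hangs from 80 to 240 mm above the seat, under a head and jib; the column stands 180 mm off, diagonally behind and to the left (+x, +y), on a foot plate 110 mm wide, 12 mm thick, from 35 mm to 235 mm off the same way.
- key_top (a point): Centre of the top face of the console's green round key (28 mm across), 62 mm above the bench. Press straight down. The console is a fixed grey box 100 x 130 mm; its sloping display rises to about 63 mm on the key's +x side, 25 mm and more from the key's centre.
- key (a joint): Travel of the green key, m: 0 up, 0.006 right down; sprung, about 4 N to push right down.
- spare_mould: Bystander: the same kind of mould half without any wire eye, standing; origin under its centre.
- model: Bystander: green ball-shaped model on a round base, 124 mm across, 110 mm high; origin under its centre.
- bowl: Bystander: black rubber mixing bowl, 120 mm across, 65 mm high; origin under its centre.
- blank: Bystander: plaster cylinder 64 mm across, 85 mm high; origin under its centre.
- mallet: Bystander: hammer lying on the bench.
- spatula: Bystander: spatula lying on the bench.
- soap: Bystander: amber bottle 60 mm across, 160 mm high; origin under its centre.
Mind the look-alikes: they are no part of the job. Leave any purple look-alike of the part that bears mould_centre alone.

How it is judged:
By the outcome, as a careful person would: the job done as asked, in the order asked, and still so for the second after the job is handed in, with the robot touching nothing.
It also fails if it takes over 67 s, if anything falls off the work surface, if the arm or the gripper's body presses on something with over 40 N, if the wrist force passes 120 N, or if a joint passes its speed limit or range.

## Robot

A 6-joint arm with a two-finger parallel gripper is mounted at the origin on the work surface. World frame = base frame: x ahead of the robot, y to its left, z up, the work surface at z = 0. Lengths are in m, angles in rad, forces in N, time in s.
With the tool pointing down it reaches from about 0.35 to 0.975 m from the base axis. Payload 4.9 kg.
Tool frame: the origin (TCP) lies at the very end of the fingers, on their centre line; the grasp point (between the pads) lies 19 mm behind it; y points along the fingers, z is the direction in which the jaws open and shut, and the axes are right-handed (so a half turn about y gives the same grasp; the last joint's range is limited). The gripper opens to 85 mm and grips with 20 to 120 N. Pads are 22 mm wide; open, the fingers measure 114 mm over their backs; the gripper's body (76 mm by 85 mm) begins 54 mm behind the grasp point. The pads swing forward as they close: fully open they stand 13 mm farther back than shut.
Start: joints at [1.23, 0.053, 1.613, -0, 1.476, -0.119], TCP at [0.137, 0.61, 0.192] pointing down, gripper open.
Joint ranges: [-3.01, 3.01], [-1.01, 2.22], [0.06, 2.58], [-1.02, 4.17], [0.09, 2.62], [-3.14, 3.14]. Speed limits (rad/s): [2.57, 2.57, 3.14, 3.14, 3.14, 3.14].

## Interface

Orientations are given as a rotation vector (axis times angle).
In Python, from station import monitor, viewer, ticket gives the robot as it stands.
- The arm moves only by the tool servo_tool, never from a script. Its argument "commands" is one flat list of numbers, 7 for each row, row after row: the turn, a rotation vector about the tool's x, y, z in rad, then the shift along the tool's x, y, z in cm, then the opening, from 0 (shut) to 1 (fully open). In form: [rx, ry, rz, dx, dy, dz, claw, rx, ry, rz, dx, dy, dz, claw, ...]. A call has 1 to 20 rows; each row shifts and turns the pose as measured when the row begins, along the tool's axes as they then stand; what a row does not reach is not made up. A row lasts 1/10 s, in which the tool goes at most 50 mm and 8.59 degrees, less where a joint would pass 70% of its speed; a pose out of reach is approached as far as the arm can. A call is refused whole if a number of a shift passes 5 or a number of a turn 0.15, either way. A call with a gripper value outside its range is refused whole. The fingers move at their own pace and stop on an object; "grip_force" is the grip in N (left out, the last holds). Time passes only in rows, so rows that do not move let the fingers close. It gives the time, the measured TCP pose, the force and the opening at its end, in the units of the state.
- monitor.get_obs(): the state, without advancing time (a new reading comes with each control period).
- viewer.get_image(name): name is "side" or "top" or "wrist"; returns a dict with "frame" (384x512x3 uint8, red, green, blue), "depth" (384x512 float32, m along the optical axis (not along the pixel's ray), 0 where there is no reading), "camera_matrix" (3x3 intrinsics, pixels), "cam_to_world" (4x4, takes a point from camera to world coordinates). Camera axes: x right, y down, z forward; pixel columns grow to the right and rows downward; lengths in m; the calibration is good to about 2 mm. A picture is of the moment at which its call begins.
- ticket.finish_job(): hands the job in, once; it reports no verdict.
The state is a dict: "t": time; "q": joint angles; "dq": joint speeds; "effort": joint torques, N m; "tool_pos": TCP position; "tool_rot": TCP orientation; "contact_force": force on the tool from outside, world axes, zero at the start; "wrist_torque": the same for the moment, N m; "opening": finger opening in m.
Only numpy, scipy, OpenCV 4.12 (cv2) and the standard library are available. Lean on these libraries where they do the work, as an engineer would, in place of code of your own. Each camera call takes 0.05 s, during which the arm holds its last target.

## Working session

There is one attempt and no reset: what is moved stays moved. The work goes in short steps, Python scripts to look and compute and a tool call to move; the robot and the scene stay as the last step left them, time stands still between calls to the robot, and variables do not carry over. Pictures are saved under pics/ and viewed, and the job is handed in when it is done.

Besides the shell and the picture viewer there is one more tool, called after "Emit:" by a JSON object that holds its "api" and its "payload", one argument or row to a line. servo_tool: Moves the arm, as the interface text tells. Its arguments: {"type":"object","properties":{"commands":{"type":"array","items":{"type":"number"}},"grip_force":{"type":"number"}},"required":["commands"]}

```bash
mkdir -p pics; ls; cat > h.py <<'E'
import numpy as np, cv2
from scipy.spatial.transform import Rotation as R
from station import monitor, viewer, ticket
def grab(n,fn=None):
    d=viewer.get_image(n)
    if fn: cv2.imwrite('pics/'+fn,cv2.cvtColor(d['frame'],cv2.COLOR_RGB2BGR))
    np.savez('pics/'+(fn or n)+'.npz',**d)
    return d
def pts(d):
    K=d['camera_matrix'];T=d['cam_to_world'];z=d['depth']
    v,u=np.mgrid[:z.shape[0],:z.shape[1]]
    P=np.stack([(u-K[0,2])/K[0,0]*z,(v-K[1,2])/K[1,1]*z,z],-1)
    W=P@T[:3,:3].T+T[:3,3]; W[z<=0]=np.nan
    return W
E
python3 - <<'E'
from h import *
o=monitor.get_obs()
for k in o: print(k,np.round(o[k],4))
print(R.from_rotvec(o['tool_rot']).as_matrix().round(3))
for n in ('side','top','wrist'):
    d=grab(n,n+'0.png'); print(n,d['cam_to_world'].round(3).tolist(),d['camera_matrix'].round(1).tolist())
E
```

```text
pics
t 0.0
q [ 1.23    0.0534  1.6143 -0.      1.476  -0.119 ]
dq [-0.0001 -0.0003 -0.0005  0.0013 -0.0009  0.0009]
effort [-1.40000e-03 -3.93666e+01 -3.70178e+01 -3.00000e-04  7.10000e-03
  0.00000e+00]
tool_pos [0.1373 0.609  0.1903]
tool_rot [-1.5658  0.1745 -0.1738]
contact_force [ 0.4086 -0.1429 -0.4142]
wrist_torque [0.0201 0.0004 0.0258]
opening 0.0854
[[ 0.976 -0.001  0.22 ]
 [-0.22  -0.002  0.976]
 [-0.    -1.    -0.002]]
side [[0.997, -0.057, 0.043, 0.525], [-0.071, -0.745, 0.663, -0.936], [-0.006, -0.664, -0.747, 1.258], [0.0, 0.0, 0.0, 1.0]] [[411.5, 0.0, 254.8], [0.0, 411.5, 187.3], [0.0, 0.0, 1.0]]
top [[-0.01, -0.982, 0.19, 0.296], [-1.0, 0.013, 0.011, 0.001], [-0.013, -0.189, -0.982, 1.73], [0.0, 0.0, 0.0, 1.0]] [[450.4, 0.0, 267.4], [0.0, 450.4, 200.8], [0.0, 0.0, 1.0]]
wrist [[0.219, 0.941, 0.259, 0.072], [0.976, -0.211, -0.059, 0.624], [-0.001, 0.266, -0.964, 0.372], [0.0, 0.0, 0.0, 1.0]] [[276.1, 0.0, 255.2], [0.0, 276.1, 196.7], [0.0, 0.0, 1.0]]
```

View pics/side0.png

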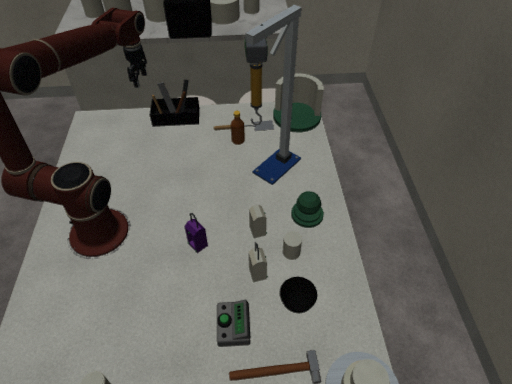

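View pics/top0.png

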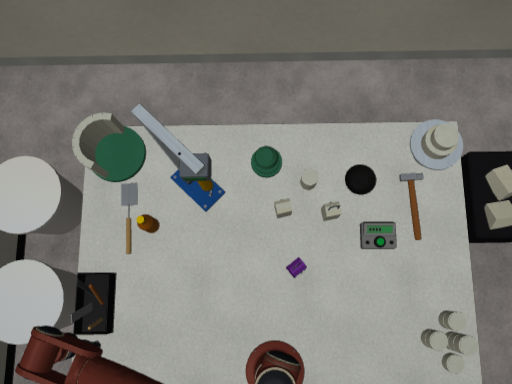

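View pics/wrist0.png

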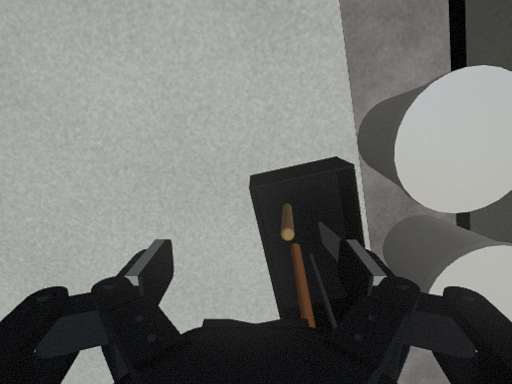

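The side view shows the off-white mould with the eye at about (257,262), the spare at (258,220), the hook at (257,118) and the console at (233,322). In the top view the mould is at (331,211), the console key at (380,242) and the scale head at (195,165). Next I'll measure them.

```bash
cat > m1.py <<'E'
from h import *
S=dict(np.load('pics/side0.png.npz'));T=dict(np.load('pics/top0.png.npz'))
Ws,Wt=pts(S),pts(T)
def big(d,x0,y0,x1,y1,k,fn):
    im=cv2.cvtColor(d['frame'],cv2.COLOR_RGB2BGR)[y0:y1,x0:x1]
    cv2.imwrite('pics/'+fn,cv2.resize(im,None,fx=k,fy=k,interpolation=cv2.INTER_NEAREST))
big(S,235,230,285,290,10,'c_mould_s.png'); big(T,310,190,355,230,12,'c_mould_t.png')
big(S,235,90,285,140,11,'c_hook_s.png'); big(S,210,290,260,350,9,'c_con_s.png')
# mould cloud
for nm,W,(x0,y0,x1,y1) in (('s',Ws,(240,235,275,285)),('t',Wt,(315,195,348,225))):
    P=W[y0:y1,x0:x1].reshape(-1,3); P=P[(P[:,2]>0.02)&(P[:,2]<0.3)]
    print(nm,len(P),P.min(0).round(4),P.max(0).round(4))
    t=P[(P[:,2]>.112)&(P[:,2]<.125)]
    print(' top',len(t),t.mean(0).round(4) if len(t) else '', t.min(0).round(4),t.max(0).round(4), cv2.minAreaRect((t[:,:2]*1000).astype(np.float32)))
    e=P[P[:,2]>.13]; print(' eye',len(e),e.mean(0).round(4) if len(e) else '',e.min(0).round(4),e.max(0).round(4))
    b=P[(P[:,2]>.03)&(P[:,2]<.1)]; print(' body',cv2.minAreaRect((P[P[:,2]>.025][:,:2]*1000).astype(np.float32)))
# key
for nm,d,W,(x0,y0,x1,y1) in (('s',S,Ws,(215,305,235,335)),('t',T,Wt,(370,232,390,250))):
    f=d['frame'][y0:y1,x0:x1].astype(int); m=(f[...,1]>f[...,0]+30)&(f[...,1]>f[...,2]+20)
    ys,xs=np.nonzero(m); P=W[y0:y1,x0:x1][m]; print('key',nm,m.sum(),xs.mean()+x0,ys.mean()+y0,np.nanmedian(P,0).round(4),np.nanmax(P,0).round(4))
# scale
P=np.concatenate([Ws[60:140,240:280].reshape(-1,3)])
for lo,hi in((.31,.33),(.33,.36),(.36,.4),(.4,.44),(.44,.48),(.48,.52),(.52,.56),(.56,.6)):
    t=P[(P[:,2]>lo)&(P[:,2]<hi)]
    if len(t): print(lo,len(t),np.median(t,0).round(4),t.min(0).round(3),t.max(0).round(3))
for r in range(100,130):
    print(r,[(c,Ws[r,c].round(3).tolist()) for c in range(246,268) if Ws[r,c,2]>.25][:4])
E
python3 m1.py
```

```text
s 503 [ 0.5474 -0.2524  0.0208] [ 0.6045 -0.0714  0.1821]
 top 144 [ 0.5753 -0.2216  0.1177] [ 0.5563 -0.2524  0.1122] [ 0.5975 -0.1854  0.1248] ((574.2792358398438, -218.21531677246094), (41.694026947021484, 60.815494537353516), 12.519806861877441)
 eye 36 [ 0.5746 -0.2244  0.1605] [ 0.5704 -0.2383  0.1306] [ 0.5783 -0.2021  0.1821]
 body ((577.287841796875, -217.9059295654297), (51.59641647338867, 62.44288635253906), 10.003194808959961)
t 287 [ 0.5503 -0.25    0.0205] [ 0.6059 -0.1857  0.1828]
 top 117 [ 0.5757 -0.2165  0.1174] [ 0.5561 -0.2485  0.1121] [ 0.6011 -0.1877  0.1249] ((577.7327880859375, -217.7443084716797), (41.8831901550293, 56.4292106628418), 10.808405876159668)
 eye 21 [ 0.5758 -0.2166  0.167 ] [ 0.5709 -0.2352  0.1385] [ 0.5796 -0.1996  0.1828]
 body ((578.6610107421875, -217.76333618164062), (49.646854400634766, 56.94217300415039), 11.017587661743164)
key s 63 223.6984126984127 317.93650793650795 [ 0.4617 -0.3965  0.062 ] [ 0.4738 -0.3795  0.0674]
key t 73 379.8493150684931 238.6986301369863 [ 0.4656 -0.3967  0.0562] [ 0.4973 -0.3624  0.068 ]
0.31 20 [0.6038 0.197
[... 2519 characters left out ...]
0.618, 0.196, 0.34]), (261, [0.621, 0.197, 0.339])]
120 [(251, [0.586, 0.195, 0.338]), (252, [0.59, 0.198, 0.336]), (260, [0.618, 0.195, 0.336]), (261, [0.621, 0.193, 0.338])]
121 [(251, [0.586, 0.193, 0.335]), (252, [0.59, 0.196, 0.333]), (259, [0.615, 0.201, 0.327]), (260, [0.618, 0.195, 0.332])]
122 [(251, [0.586, 0.196, 0.328]), (252, [0.589, 0.193, 0.331]), (253, [0.593, 0.2, 0.325]), (258, [0.611, 0.201, 0.323])]
123 [(252, [0.59, 0.198, 0.322]), (253, [0.593, 0.191, 0.328]), (254, [0.597, 0.196, 0.323]), (255, [0.6, 0.199, 0.321])]
124 [(253, [0.593, 0.2, 0.315]), (254, [0.597, 0.198, 0.317]), (255, [0.6, 0.194, 0.321]), (256, [0.603, 0.193, 0.321])]
125 []
126 []
127 []
128 []
129 []
```

View pics/c_mould_s.png

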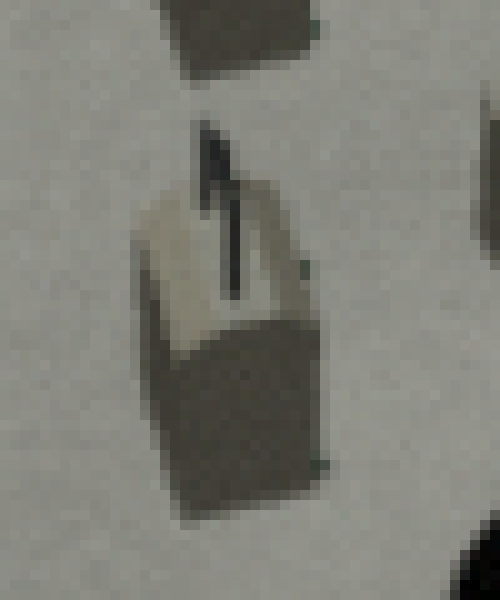

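View pics/c_mould_t.png

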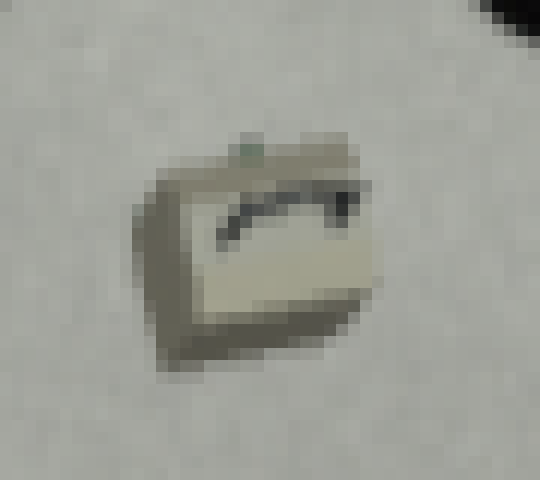

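View pics/c_hook_s.png

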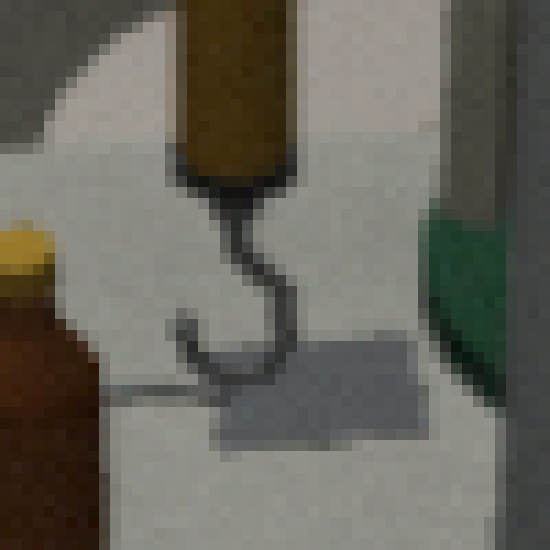

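View pics/c_con_s.png

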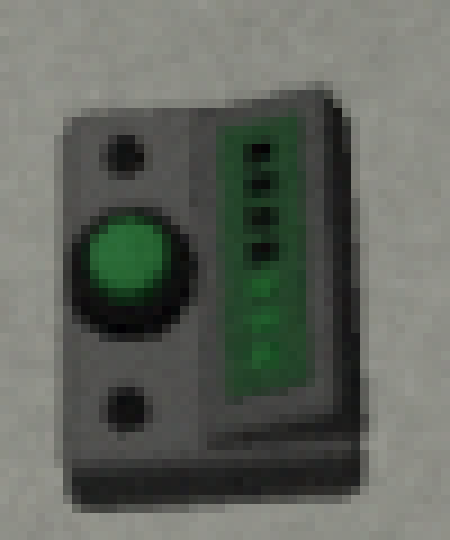

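The crops confirm the shapes: the mould is yawed about +11°, with the eye's legs running down-left to up-right in the top view. The hook's tip is on the −x side at side pixel about (251,119), and the key is at (224,318). Next I need the scale's yaw from its blue foot plate and column, refined centres for the mould and key, and IK.

```bash
cat > m2.py <<'E'
from h import *
S=dict(np.load('pics/side0.png.npz'));T=dict(np.load('pics/top0.png.npz'))
Ws,Wt=pts(S),pts(T)
def ray_plane(d,uv,z):
    K=d['camera_matrix'];M=d['cam_to_world']
    uv=np.atleast_2d(uv); r=np.c_[(uv[:,0]-K[0,2])/K[0,0],(uv[:,1]-K[1,2])/K[1,1],np.ones(len(uv))]@M[:3,:3].T
    return M[:3,3]+r*((z-M[2,3])/r[:,2])[:,None]
def tri(u1,u2):
    A=[];b=[]
    for d,uv in((S,u1),(T,u2)):
        K=d['camera_matrix'];M=d['cam_to_world'];r=M[:3,:3]@np.array([(uv[0]-K[0,2])/K[0,0],(uv[1]-K[1,2])/K[1,1],1]);r/=np.linalg.norm(r)
        Q=np.eye(3)-np.outer(r,r);A.append(Q);b.append(Q@M[:3,3])
    return np.linalg.solve(sum(A),sum(b))
for nm,d,W in(('s',S,Ws),('t',T,Wt)):
    f=d['frame'].astype(int);m=((f[...,2]>f[...,0]+40)&(f[...,2]>f[...,1]+20))
    m&=(np.nan_to_num(W[...,2])>.002)&(np.nan_to_num(W[...,2])<.03)
    ys,xs=np.nonzero(m);P=ray_plane(d,np.c_[xs,ys],.012);r=cv2.minAreaRect((P[:,:2]*1000).astype(np.float32))
    print('plate',nm,m.sum(),r,cv2.boxPoints(r).round(0).tolist())
# column (side view) 
P=Ws.reshape(-1,3);
for lo,hi in((.1,.2),(.2,.3),(.3,.4),(.4,.5),(.5,.6)):
    q=P[(P[:,2]>lo)&(P[:,2]<hi)&(P[:,0]>.65)&(P[:,0]<.85)&(P[:,1]>.2)&(P[:,1]<.5)]
    if len(q):print('col',lo,len(q),np.median(q,0).round(3),q.min(0).round(3),q.max(0).round(3))
# key via rays
for nm,d,(x0,y0,x1,y1) in (('s',S,(215,305,235,330)),('t',T,(370,234,390,250))):
    f=d['frame'][y0:y1,x0:x1].astype(int); m=(f[...,1]>f[...,0]+30)&(f[...,1]>f[...,2]+20)
    n,l,st,c=cv2.connectedComponentsWithStats(m.astype(np.uint8))
    for i in range(1,n):
        if st[i,4]>15: print('key',nm,st[i],c[i]+[x0,y0],ray_plane(d,c[i]+[x0,y0],.062).round(4))
for nm,d,W,(x0,y0,x1,y1) in(('s',S,Ws,(240,235,275,285)),('t',T,Wt,(315,195,348,225))):
    f=d['frame'][y0:y1,x0:x1].mean(-1);w=W[y0:y1,x0:x1]
    m=(w[...,2]>.135); ys,xs=np.nonzero(m);
    E=w[m]; p=np.polyfit(E[:,1],E[:,0],1); print('eye line',p, np.degrees(np.arctan(p[0])))
f=None
E
python3 m2.py
```

```text
plate s 608 ((697.6224975585938, 293.628173828125), (196.51148986816406, 105.6778564453125), 45.83366012573242) [[591.0, 260.0], [667.0, 186.0], [804.0, 327.0], [728.0, 401.0]]
plate t 702 ((698.0150146484375, 294.04327392578125), (197.333984375, 104.89614868164062), 44.747344970703125) [[591.0, 262.0], [665.0, 187.0], [805.0, 326.0], [731.0, 401.0]]
col 0.1 185 [0.726 0.316 0.152] [0.709 0.301 0.1  ] [0.75  0.333 0.199]
col 0.2 214 [0.726 0.316 0.254] [0.709 0.303 0.2  ] [0.749 0.332 0.299]
col 0.3 239 [0.726 0.317 0.351] [0.709 0.303 0.3  ] [0.749 0.33  0.399]
col 0.4 284 [0.726 0.316 0.451] [0.709 0.298 0.401] [0.75  0.333 0.499]
col 0.5 438 [0.721 0.312 0.563] [0.654 0.243 0.501] [0.75  0.332 0.6  ]
key s [ 5  9  9  9 63] [223.6984127  317.93650794] [[ 0.461  -0.3971  0.062 ]]
key t [ 6  3  9  9 53] [379.98113208 241.22641509] [[ 0.4609 -0.3956  0.062 ]]
eye line [-0.16832759  0.53677894] -9.554889195061412
eye line [-0.17018748  0.53894152] -9.658484930253222
```

Measured values all agree with each other:

| Item | Value |
|---|---|
| Scale yaw | about 0° |
| Hook seat | about (0.602, 0.198, 0.320); the plate gives (0.603, 0.198) |
| Eye | about (0.575, −0.217), yaw about 10.5° |
| Key | (0.461, −0.396, 0.062) |

Next is a planner that works out the rows.

```bash
cat > plan.py <<'E'
from h import *
def ori(yaw_deg,tilt_deg):
    a,t=np.radians(yaw_deg),np.radians(tilt_deg)
    y=np.array([np.sin(t)*np.cos(a),np.sin(t)*np.sin(a),-np.cos(t)]);z=np.array([-np.sin(a),np.cos(a),0])
    return np.c_[np.cross(y,z),y,z]
def state():
    o=monitor.get_obs();return o,np.array(o['tool_pos']),R.from_rotvec(o['tool_rot']).as_matrix()
def report():
    o,p,M=state();y=M[:,1];z=M[:,2]
    print('t %.2f tcp %s tilt %.1f yaw(y) %.1f yaw(z) %.1f zz %.3f F %s op %.4f'%(o['t'],p.round(4),np.degrees(np.arccos(-y[2])),np.degrees(np.arctan2(y[1],y[0])),np.degrees(np.arctan2(-z[0],z[1])),z[2],np.round(o['contact_force'],2),o['opening']),'q',np.round(o['q'],2), 'grasp',(p-.019*y).round(4))
def rows(targets,claw,step=3.5,dturn=.13,start=None):
    """targets: list of (pos,Rmat,nrows or None)"""
    o,p,M=state()
    if start: p,M=start
    out=[]
    for tp,tm,n in targets:
        d=np.array(tp)-p; rv=R.from_matrix(M.T@tm).as_rotvec()
        k=n or int(max(np.ceil(np.linalg.norm(d)*100/step),np.ceil(np.linalg.norm(rv)/dturn),1))
        for i in range(k):
            q=p+(np.array(tp)-p)/(k-i); rr=R.from_matrix(M.T@tm).as_rotvec()/(k-i)
            s=(M.T@(q-p))*100
            r=[*np.round(rr,3),*np.round(s,2)]
            out.append(r+[claw]); p=p+M@(np.array(r[3:])/100); M=M@R.from_rotvec(r[:3]).as_matrix()
    print(len(out),'rows end',p.round(4));print(', '.join('%g'%(x+0) for r in out for x in r))
E
python3 - <<'E'
from plan import *
report()
O=ori(10.5,38);rot=R.from_euler('z',10.5,degrees=True).as_matrix()
eye=np.array([.575,-.217,.1775]);grip=eye+rot@[-.0116,0,-.0975];tcp=grip+.019*O[:,1]
print(grip,tcp)
pre=tcp-.14*O[:,1]+[0,0,.03]
print('pre',pre)
Rm=ori(0,20)
rows([((.37,.2,.3),Rm,None),(pre,O,None)],1,step=4)
E
```

```text
t 0.15 tcp [0.1373 0.6092 0.1906] tilt 0.1 yaw(y) -109.6 yaw(z) -12.7 zz -0.002 F [0.04 0.8  0.18] op 0.0853 q [ 1.23  0.05  1.61  0.    1.48 -0.12] grasp [0.1373 0.6092 0.2096]
[ 0.56359424 -0.21911393  0.08      ] [ 0.57509593 -0.21698222  0.0650278 ]
pre [ 0.49034663 -0.23268957  0.2053493 ]
25 rows end [ 0.4904 -0.2327  0.2054]
0.003, -0.017, -0.027, 2.44, -0.84, -2.68, 1, 0.003, -0.017, -0.027, 2.41, -0.78, -2.72, 1, 0.003, -0.017, -0.027, 2.39, -0.72, -2.75, 1, 0.003, -0.017, -0.027, 2.36, -0.67, -2.79, 1, 0.003, -0.017, -0.027, 2.33, -0.61, -2.83, 1, 0.003, -0.017, -0.027, 2.3, -0.56, -2.87, 1, 0.003, -0.017, -0.027, 2.26, -0.51, -2.91, 1, 0.003, -0.017, -0.027, 2.22, -0.45, -2.94, 1, 0.003, -0.017, -0.026, 2.19, -0.41, -2.98, 1, 0.003, -0.017, -0.027, 2.15, -0.36, -3.02, 1, 0.003, -0.016, -0.026, 2.1, -0.31, -3.05, 1, 0.004, -0.017, -0.027, 2.06, -0.26, -3.08, 1, 0.003, -0.016, -0.026, 2.01, -0.22, -3.12, 1, 0.007, -0.013, -0.026, 0.67, 1.08, -3.61, 1, 0.007, -0.013, -0.026, 0.6, 1.08, -3.62, 1, 0.008, -0.013, -0.026, 0.52, 1.07, -3.64, 1, 0.008, -0.014, -0.026, 0.45, 1.05, -3.65, 1, 0.007, -0.013, -0.026, 0.37, 1.03, -3.66, 1, 0.008, -0.014, -0.026, 0.3, 1.01, -3.68, 1, 0.007, -0.013, -0.026, 0.22, 0.99, -3.69, 1, 0.007, -0.014, -0.026, 0.14, 0.97, -3.7, 1, 0.008, -0.013, -0.026, 0.07, 0.95, -3.7, 1, 0.007, -0.014, -0.026, 0, 0.91, -3.71, 1, 0.008, -0.013, -0.027, -0.08, 0.89, -3.72, 1, 0.007, -0.014, -0.026, -0.15, 0.86, -3.72, 1
```

Emit:
{"api": "servo_tool", "payload": {
  "commands": [0,-0.017,-0.027,2.4,-0.8,-2.7,1,0,-0.017,-0.027,2.4,-0.8,-2.7,1,0,-0.017,-0.027,2.4,-0.7,-2.75,1,0,-0.017,-0.027,2.35,-0.7,-2.8,1,0,-0.017,-0.027,2.3,-0.6,-2.8,1,0,-0.017,-0.027,2.3,-0.55,-2.9,1,0,-0.017,-0.027,2.25,-0.5,-2.9,1,0,-0.017,-0.027,2.2,-0.45,-2.95,1,0,-0.017,-0.027,2.2,-0.4,-3,1,0,-0.017,-0.027,2.15,-0.35,-3,1,0,-0.016,-0.026,2.1,-0.3,-3.05,1,0,-0.017,-0.027,2.05,-0.25,-3.1,1,0,-0.016,-0.026,2,-0.2,-3.1,1],
  "grip_force": 40
}}

```text
t: 1.45
tool_pos: [0.3744, 0.1888, 0.3057]
tool_rot: [-1.604, -0.296, -0.264]
contact_force: [0.8, 0.1, -0.2]
opening: 0.0852
```

```bash
cat > p2.py <<'E'
from plan import *
report()
O=ori(10.5,38);rot=R.from_euler('z',10.5,degrees=True).as_matrix()
eye=np.array([.575,-.217,.1775]);grip=eye+rot@[-.0116,0,-.0975];tcp=grip+.019*O[:,1]
pre=tcp-.14*O[:,1]+[0,0,.03]
rows([(pre,O,None)],1,step=4)
E
python3 p2.py
```

```text
t 1.45 tcp [0.3744 0.1888 0.3057] tilt 20.5 yaw(y) -7.7 yaw(z) 0.6 zz -0.054 F [ 0.77  0.14 -0.22] op 0.0852 q [ 0.43 -0.75  2.08 -0.19  1.51 -1.18] grasp [0.3678 0.1897 0.3234]
12 rows end [ 0.4904 -0.2327  0.2053]
0.011, -0.01, -0.026, 0.51, 1.28, -3.47, 1, 0.011, -0.01, -0.026, 0.45, 1.26, -3.49, 1, 0.011, -0.01, -0.026, 0.38, 1.23, -3.51, 1, 0.011, -0.011, -0.026, 0.31, 1.2, -3.53, 1, 0.011, -0.01, -0.026, 0.24, 1.17, -3.54, 1, 0.011, -0.011, -0.026, 0.18, 1.14, -3.56, 1, 0.011, -0.01, -0.026, 0.11, 1.1, -3.57, 1, 0.011, -0.011, -0.026, 0.04, 1.06, -3.58, 1, 0.011, -0.01, -0.026, -0.02, 1.02, -3.59, 1, 0.011, -0.011, -0.026, -0.08, 0.98, -3.61, 1, 0.011, -0.01, -0.026, -0.15, 0.94, -3.61, 1, 0.011, -0.011, -0.027, -0.21, 0.9, -3.63, 1
```

Emit:
{"api": "servo_tool", "payload": {
  "commands": [0.011,-0.01,-0.026,0.5,1.3,-3.45,1,0.011,-0.01,-0.026,0.45,1.25,-3.5,1,0.011,-0.01,-0.026,0.4,1.25,-3.5,1,0.011,-0.01,-0.026,0.3,1.2,-3.55,1,0.011,-0.01,-0.026,0.25,1.15,-3.55,1,0.011,-0.01,-0.026,0.2,1.15,-3.55,1,0.011,-0.01,-0.026,0.1,1.1,-3.55,1,0.011,-0.01,-0.026,0.05,1.05,-3.6,1,0.011,-0.01,-0.026,0,1,-3.6,1,0.011,-0.011,-0.026,-0.1,1,-3.6,1,0.011,-0.01,-0.026,-0.15,0.95,-3.6,1,0.011,-0.011,-0.027,-0.2,0.9,-3.6,1,0,0,0,0,0,0,1]
}}

```text
t: 2.75
tool_pos: [0.4938, -0.2528, 0.2039]
tool_rot: [-1.438, -0.668, -0.4]
contact_force: [0.6, 0.2, 0.3]
opening: 0.0858
```

```bash
python3 - <<'E'
from plan import *
report()
d=grab('wrist','wrist1.png')
W=pts(d);m=(W[...,2]>.02)&(W[...,2]<.25)&(np.hypot(W[...,0]-.577,W[...,1]+.217)<.05)
P=W[m];print(len(P))
t=P[abs(P[:,2]-.12)<.003];print('top',t.mean(0).round(4),cv2.minAreaRect((t[:,:2]*1000).astype(np.float32)))
b=P[P[:,2]>.025];print('body',cv2.minAreaRect((b[:,:2]*1000).astype(np.float32)))
e=P[P[:,2]>.135];print('eye',e.mean(0).round(4),e.min(0).round(4),e.max(0).round(4),np.degrees(np.arctan(np.polyfit(e[:,1],e[:,0],1))))
print('zmax top',np.median(t[:,2]))
E
```

```text
t 2.75 tcp [ 0.4938 -0.2528  0.2039] tilt 39.5 yaw(y) 10.3 yaw(z) 10.3 zz -0.001 F [0.57 0.18 0.28] op 0.0858 q [-0.96 -0.46  2.15  0.67  1.2  -2.88] grasp [ 0.4819 -0.255   0.2185]
4298
top [ 0.5743 -0.2187  0.1192] ((576.1643676757812, -218.4533233642578), (25.364652633666992, 56.16581344604492), 12.704598426818848)
body ((570.0298461914062, -219.384521484375), (36.67522048950195, 56.050537109375), 10.670019149780273)
eye [ 0.573  -0.2185  0.1618] [ 0.568  -0.2373  0.1352] [ 0.5788 -0.1996  0.182 ] [-10.2559925   28.07605958]
zmax top 0.11927918953911266
```

View pics/wrist1.png

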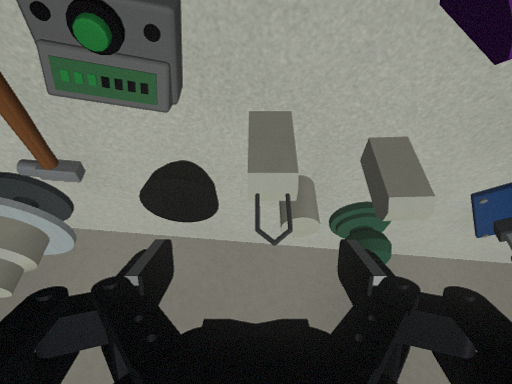

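The wrist view shows the mould centred at about (272,155) with the eye at (273,218). Its −x face is flat, so the recess is on the far side as expected. The wrist measurement gives eye (0.575, −0.218) and yaw 10.5°, which agrees with the other views. Approaching now.

```bash
python3 - <<'E'
from plan import *
O=ori(10.5,38);rot=R.from_euler('z',10.5,degrees=True).as_matrix()
eye=np.array([.575,-.218,.1775]);grip=eye+rot@[-.0116,0,-.0975];tcp=grip+.019*O[:,1]
print(tcp)
rows([(tcp-.10*O[:,1],O,4),(tcp,O,None)],1,step=1.5)
E
```

```text
[ 0.57509593 -0.21798222  0.0650278 ]
11 rows end [ 0.5751 -0.218   0.065 ]
0.001, 0, 0.007, -0.51, 1.57, 0.45, 1, 0, 0, 0.007, -0.5, 1.57, 0.45, 1, 0.001, 0, 0.007, -0.49, 1.57, 0.45, 1, 0, 0, 0.007, -0.47, 1.58, 0.45, 1, 0, 0, 0, 0, 1.43, 0, 1, 0, 0, 0, 0, 1.43, 0, 1, 0, 0, 0, 0, 1.43, 0, 1, 0, 0, 0, 0, 1.43, 0, 1, 0, 0, 0, 0, 1.43, 0, 1, 0, 0, 0, 0, 1.42, 0, 1, 0, 0, 0, 0, 1.43, 0, 1
```

Emit:
{"api": "servo_tool", "payload": {
  "commands": [0,0,0.007,-0.5,1.6,0.45,1,0,0,0.007,-0.5,1.6,0.45,1,0,0,0.007,-0.5,1.6,0.45,1,0,0,0.007,-0.45,1.6,0.45,1,0,0,0,0,1.4,0,1,0,0,0,0,1.4,0,1,0,0,0,0,0,0,1]
}}

```text
t: 3.5
tool_pos: [0.5341, -0.2188, 0.1238]
tool_rot: [-1.449, -0.659, -0.372]
contact_force: [-0.7, -0.6, -1.2]
opening: 0.0857
```

```bash
python3 - <<'E'
from plan import *
report()
O=ori(10.5,38);rot=R.from_euler('z',10.5,degrees=True).as_matrix()
eye=np.array([.575,-.218,.1775]);grip=eye+rot@[-.0116,0,-.0975];tcp=grip+.019*O[:,1]
rows([(tcp,O,None)],1,step=1.5)
E
```

```text
t 3.50 tcp [ 0.5341 -0.2188  0.1238] tilt 38.1 yaw(y) 10.2 yaw(z) 10.8 zz -0.009 F [-0.66 -0.64 -1.24] op 0.0857 q [-0.82 -0.33  2.19  0.67  0.99 -2.87] grasp [ 0.5226 -0.2208  0.1388]
5 rows end [ 0.5751 -0.2179  0.0651]
0.001, 0.002, 0, -0.09, 1.42, -0.13, 1, 0.001, 0.002, 0, -0.09, 1.43, -0.13, 1, 0, 0.002, 0.001, -0.09, 1.42, -0.13, 1, 0.001, 0.002, 0, -0.09, 1.43, -0.13, 1, 0, 0.002, 0.001, -0.09, 1.42, -0.13, 1
```

Emit:
{"api": "servo_tool", "payload": {
  "commands": [0.001,0.002,0,-0.1,1.4,-0.13,1,0.001,0.002,0,-0.1,1.4,-0.13,1,0.001,0.002,0,-0.1,1.4,-0.13,1,0.001,0.002,0,-0.1,1.4,-0.13,1,0.001,0.002,0,-0.1,1.4,-0.13,1,0,0,0,0,0,0,1]
}}

```text
t: 4.1
tool_pos: [0.5774, -0.2153, 0.0743]
tool_rot: [-1.446, -0.667, -0.377]
contact_force: [-0.2, 0.4, 0.0]
opening: 0.0852
```

```bash
python3 - <<'E'
from plan import *
report()
E
```

```text
t 4.10 tcp [ 0.5774 -0.2153  0.0743] tilt 38.6 yaw(y) 10.3 yaw(z) 10.9 zz -0.009 F [-0.24  0.35  0.01] op 0.0852 q [-0.74 -0.16  2.15  0.72  0.85 -2.92] grasp [ 0.5658 -0.2174  0.0891]
```

```bash
python3 - <<'E'
from plan import *
O=ori(10.5,38)
rows([([.5751,-.2180,.0645],O,2)],1)
E
```

```text
2 rows end [ 0.5751 -0.218   0.0645]
0.001, 0.006, 0.005, -0.42, 0.3, -0.11, 1, 0.001, 0.005, 0.005, -0.41, 0.29, -0.11, 1
```

Emit:
{"api": "servo_tool", "payload": {
  "commands": [0.001,0.006,0.005,-0.45,0.35,-0.11,1,0.001,0.006,0.005,-0.45,0.35,-0.11,1,0,0,0,0,0,0,1]
}}

```text
t: 4.4
tool_pos: [0.5755, -0.2183, 0.0662]
tool_rot: [-1.445, -0.653, -0.378]
contact_force: [-0.8, -0.0, 0.5]
opening: 0.0854
```

```bash
python3 - <<'E'
from plan import *
report()
O=ori(10.5,38)
rows([([.5751,-.2180,.0645],O,1)],1)
E
```

```text
t 4.40 tcp [ 0.5755 -0.2183  0.0662] tilt 38.1 yaw(y) 10.3 yaw(z) 10.5 zz -0.003 F [-0.81 -0.04  0.53] op 0.0854 q [-0.75 -0.14  2.15  0.72  0.84 -2.92] grasp [ 0.564  -0.2204  0.0811]
1 rows end [ 0.5751 -0.218   0.0645]
0.002, 0.002, 0.002, -0.13, 0.11, 0.03, 1
```

Emit:
{"api": "servo_tool", "payload": {
  "commands": [0,0,0,-0.1,0.1,0,0.7,0,0,0,0,0,0,0.4,0,0,0,0,0,0,0.4,0,0,0,0,0,0,0.4,0,0,0,0,0,0,0.2,0,0,0,0,0,0,0.2,0,0,0,0,0,0,0.2],
  "grip_force": 60
}}

```text
t: 5.1
tool_pos: [0.5755, -0.2191, 0.067]
tool_rot: [-1.446, -0.655, -0.379]
contact_force: [-1.6, 0.1, 1.3]
opening: 0.0171
```

```bash
python3 - <<'E'
from plan import *
report()
grab('wrist','wrist2.png')
E
```

```text
t 5.10 tcp [ 0.5755 -0.2191  0.067 ] tilt 38.2 yaw(y) 10.2 yaw(z) 10.5 zz -0.004 F [-1.62  0.06  1.32] op 0.0171 q [-0.75 -0.15  2.15  0.73  0.84 -2.92] grasp [ 0.564  -0.2211  0.0819]
```

View pics/wrist2.png

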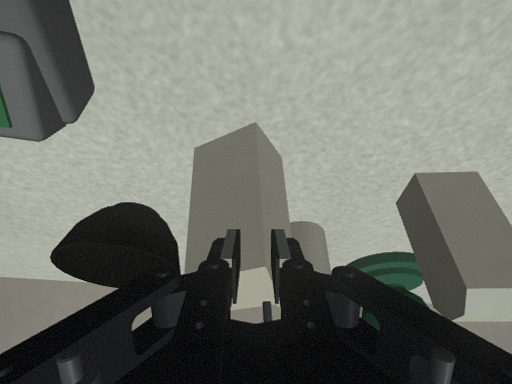

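The fingers closed to 17 mm, so the mould isn't between them. It also looks twisted: a vertical corner is at (257,125). I'll look from the other cameras.

```bash
python3 - <<'E'
from plan import *
for n in('side','top'):
    d=grab(n,n+'2.png');im=cv2.cvtColor(d['frame'],cv2.COLOR_RGB2BGR)
    c=im[200:300,200:320] if n=='side' else im[160:260,260:380]
    cv2.imwrite('pics/%s2c.png'%n,cv2.resize(c,None,fx=6,fy=6,interpolation=cv2.INTER_CUBIC))
E
```

```text
(no output)
```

View pics/side2c.png

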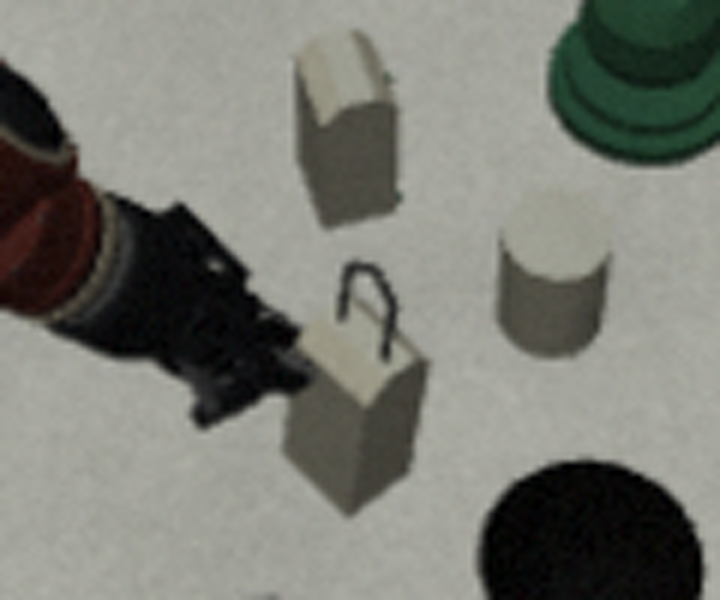

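View pics/top2c.png

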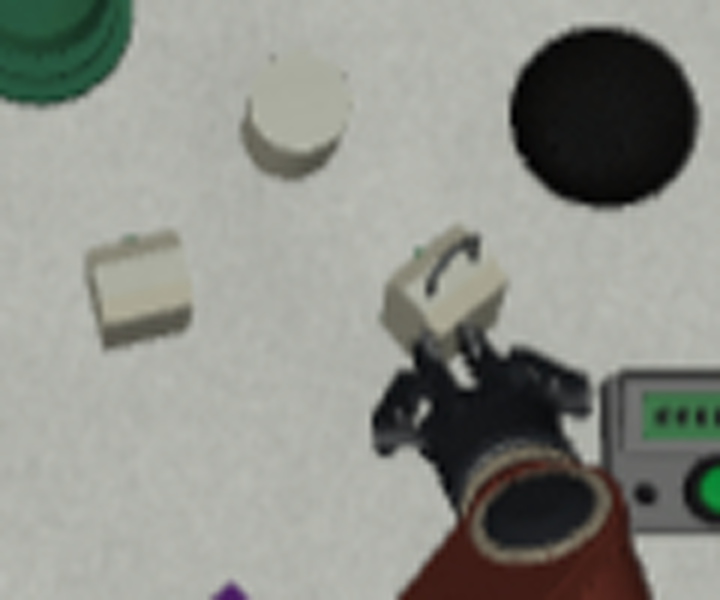

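```bash
cat > mm.py <<'E'
from plan import *
import sys
def mould(tag,c=(.58,-.22),r=.06):
  for n in('side','top'):
    d=dict(np.load('pics/%s%s.png.npz'%(n,tag)));W=pts(d)
    m=(np.hypot(W[...,0]-c[0],W[...,1]-c[1])<r)
    f=d['frame'].astype(int)
    P=W[m];F=f[m].sum(1)
    t=P[(abs(P[:,2]-.12)<.004)&(F>300)];print(n,'top',len(t),t.mean(0).round(4),cv2.minAreaRect((t[:,:2]*1000).astype(np.float32)))
    e=P[(P[:,2]>.14)&(P[:,2]<.19)];
    if len(e): 
        q=(e-e.mean(0))[:,:2];w,v=np.linalg.eigh(q.T@q);v=v[:,1]*np.sign(v[1,1]);print('  eye',len(e),e.mean(0).round(4),e.min(0).round(4),e.max(0).round(4),'yaw',np.degrees(np.arctan2(-v[0],v[1])).round(1))
if __name__=='__main__': mould(sys.argv[1])
E
python3 mm.py 2; python3 mm.py 0
python3 - <<'E'
from plan import *
d=dict(np.load('pics/wrist2.png.npz'));W=pts(d)
o,p,M=state()
L=(W-p)@M
for uv in((232,235),(236,270),(236,300),(278,235),(277,270),(277,300),(283,250),(227,250),(250,290)):
    print(uv,'tool',L[uv[1],uv[0]].round(4),'world',W[uv[1],uv[0]].round(4))
d=dict(np.load('pics/wrist1.png.npz'));print(d['cam_to_world'].round(3))
E
```

```text
side top 116 [ 0.582  -0.2285  0.1201] ((582.3180541992188, -227.93743896484375), (36.91853332519531, 59.502567291259766), 34.89567565917969)
  eye 64 [ 0.5602 -0.2278  0.1561] [ 0.5216 -0.262   0.1404] [ 0.5998 -0.2064  0.1856] yaw -88.1
top top 76 [ 0.5844 -0.2268  0.1195] ((585.9146728515625, -226.2106170654297), (37.98839569091797, 57.57037353515625), 36.94233703613281)
  eye 44 [ 0.5562 -0.2265  0.1583] [ 0.5204 -0.2594  0.1401] [ 0.6008 -0.1967  0.1856] yaw -79.0
side top 79 [ 0.5739 -0.2218  0.1192] ((573.6963500976562, -218.82028198242188), (33.97090530395508, 54.717529296875), 3.53073787689209)
  eye 31 [ 0.5746 -0.2247  0.1649] [ 0.5704 -0.2383  0.1427] [ 0.5783 -0.2021  0.1821] yaw 9.5
top top 67 [ 0.5769 -0.2165  0.1193] ((577.8802490234375, -217.31808471679688), (31.472915649414062, 57.330326080322266), 13.805802345275879)
  eye 20 [ 0.576  -0.2173  0.1684] [ 0.5719 -0.2352  0.1416] [ 0.5796 -0.1996  0.1828] yaw 9.0
(232, 235) tool [-0.0116 -0.0519 -0.0121] world [ 0.5372 -0.2383  0.1006]
(236, 270) tool [-0.0046 -0.0739 -0.0087] world [ 0.5286 -0.2364  0.1222]
(236, 300) tool [ 0.0092 -0.0759 -0.0088] world [ 0.538  -0.2347  0.1323]
(278, 235) tool [-0.0119 -0.0525  0.0112] world [ 0.5324 -0.2154  0.1008]
(277, 270) tool [-0.0065 -0.077   0.009 ] world [ 0.522  -0.2196  0.1235]
(277, 300) tool [ 0.0089 -0.0762  0.0094] world [ 0.5343 -0.2169  0.1323]
(283, 250) tool [-0.0112 -0.0677  0.0123] world [ 0.5234 -0.216   0.1132]
(227, 250) tool [-0.0115 -0.0685 -0.013 ] world [ 0.5273 -0.241   0.1137]
(250, 290) tool [ 0.0243 -0.046  -0.0032] world [ 0.567  -0.2237  0.1182]
[[-0.18   0.564  0.806  0.328]
 [ 0.984  0.104  0.147 -0.283]
 [-0.001  0.819 -0.574  0.301]
 [ 0.     0.     0.     1.   ]]
```

```bash
python3 - <<'E'
from plan import *
d=dict(np.load('pics/wrist0.png.npz'));W=pts(d)
p=np.array([.1373,.609,.1903]);M=R.from_rotvec([-1.5658,.1745,-.1738]).as_matrix()
L=(W-p)@M
m=(abs(L[...,2])<.075)&(abs(L[...,0])<.06)&(L[...,1]<.03)&(L[...,1]>-.12)
ys,xs=np.nonzero(m)
Q=L[m]; o=np.argsort(-Q[:,1])[:15]
for i in o: print(xs[i],ys[i],Q[i].round(4))
T=d['cam_to_world'];print('cam in tool',(M.T@(T[:3,3]-p)).round(4)); print((M.T@T[:3,:3]).round(3))
E
```

```text
173 261 [ 0.0037 -0.0513 -0.0432]
173 258 [ 0.0019 -0.0514 -0.0431]
339 247 [-0.0044 -0.0515  0.0429]
173 262 [ 0.0041 -0.0516 -0.0432]
338 264 [ 0.0052 -0.0517  0.0431]
339 248 [-0.004  -0.0518  0.0428]
339 249 [-0.0034 -0.0518  0.0429]
338 261 [ 0.0033 -0.052   0.0428]
339 253 [-0.0013 -0.052   0.043 ]
338 258 [ 0.0015 -0.0521  0.0427]
339 254 [-0.0008 -0.0521  0.043 ]
340 242 [-0.0075 -0.0522  0.0429]
338 259 [ 0.002  -0.0523  0.0427]
172 254 [-0.0009 -0.0523 -0.0431]
171 243 [-0.007  -0.0523 -0.0431]
cam in tool [-0.0672 -0.1816 -0.0004]
[[-0.     0.964  0.266]
 [-0.001 -0.266  0.964]
 [ 1.     0.     0.001]]
```

```bash
python3 - <<'E'
from plan import *
o,p,M=state()
for n in('top2','side2','wrist2'):
    d=dict(np.load('pics/%s.png.npz'%n));W=pts(d);L=(W-p)@M;f=d['frame'].sum(-1)
    m=(abs(L[...,2])<.05)&(abs(L[...,0])<.02)&(L[...,1]<.03)&(L[...,1]>-.15)&(f<150)
    ys,xs=np.nonzero(m);Q=L[m];k=np.argsort(-Q[:,1])[:12]
    print(n);[print(xs[i],ys[i],Q[i].round(3),W[ys[i],xs[i]].round(3),f[ys[i],xs[i]]) for i in k]
    P=W[m]
E
```

```text
top2
336 215 [-0.002 -0.033 -0.01 ] [ 0.556 -0.233  0.092] 141
336 216 [-0.004 -0.035 -0.009] [ 0.553 -0.233  0.092] 147
330 217 [ 0.004 -0.048  0.015] [ 0.547 -0.209  0.108] 143
329 217 [ 0.008 -0.053  0.02 ] [ 0.546 -0.204  0.113] 121
337 216 [ 0.006 -0.053 -0.01 ] [ 0.549 -0.233  0.112] 119
337 218 [-0.002 -0.054 -0.009] [ 0.543 -0.234  0.108] 56
329 220 [-0.004 -0.054  0.021] [ 0.536 -0.205  0.107] 64
330 218 [ 0.005 -0.057  0.017] [ 0.542 -0.208  0.115] 100
329 218 [ 0.007 -0.058  0.021] [ 0.542 -0.204  0.117] 58
337 217 [ 0.006 -0.061 -0.008] [ 0.545 -0.232  0.119] 68
340 217 [ 0.005 -0.063 -0.018] [ 0.544 -0.243  0.12 ] 123
329 219 [ 0.007 -0.065  0.023] [ 0.537 -0.203  0.122] 67
side2
251 263 [ 0.004 -0.042 -0.014] [ 0.555 -0.237  0.103] 106
251 260 [ 0.008 -0.045 -0.006] [ 0.556 -0.228  0.108] 143
248 257 [ 0.001 -0.046  0.01 ] [ 0.547 -0.214  0.104] 69
248 256 [ 0.003 -0.047  0.013] [ 0.547 -0.211  0.105] 33
249 265 [-0.003 -0.047 -0.019] [ 0.548 -0.243  0.102] 138
247 258 [-0.003 -0.048  0.008] [ 0.543 -0.217  0.103] 105
251 262 [ 0.008 -0.048 -0.014] [ 0.555 -0.237  0.11 
[... 290 characters left out ...]

wrist2
271 234 [-0.007 -0.04   0.008] [ 0.544 -0.216  0.094] 111
271 238 [-0.005 -0.04   0.008] [ 0.546 -0.216  0.096] 104
271 241 [-0.003 -0.04   0.008] [ 0.547 -0.216  0.097] 115
271 235 [-0.007 -0.041  0.008] [ 0.544 -0.216  0.095] 106
271 243 [-0.002 -0.041  0.008] [ 0.548 -0.215  0.098] 109
271 233 [-0.008 -0.041  0.008] [ 0.543 -0.216  0.094] 116
271 237 [-0.006 -0.041  0.008] [ 0.545 -0.216  0.096] 105
271 239 [-0.005 -0.041  0.008] [ 0.545 -0.216  0.096] 96
271 236 [-0.006 -0.041  0.008] [ 0.544 -0.216  0.095] 96
271 242 [-0.003 -0.041  0.008] [ 0.547 -0.216  0.098] 101
271 240 [-0.004 -0.041  0.008] [ 0.546 -0.216  0.097] 102
271 245 [-0.001 -0.042  0.008] [ 0.548 -0.215  0.099] 96
```

All three cameras put the fingertips about 40 mm behind the reported TCP when shut and 51.5 mm behind when open. The reported TCP is therefore offset along the tool axis, and the fingers only caught the mould's edge and twisted it to about 36° yaw. I'll use the camera-measured fingertip from here on. The next question is whether the half-turn grasp is safe, since q6 is near its limit. I'll check whether a camera body sticks out.

```bash
python3 - <<'E'
from plan import *
o,p,M=state()
c=p+M@np.array([-.067,-.18,0]);print(c)
for n in('top2','side2'):
    d=dict(np.load('pics/%s.png.npz'%n));K=d['camera_matrix'];T=d['cam_to_world']
    q=T[:3,:3].T@(c-T[:3,3]);uv=(K@q/q[2])[:2];W=pts(d);v,u=uv.round().astype(int)[::-1];print(n,uv,'depth exp',q[2],'seen',d['depth'][v-2:v+3,u-2:u+3].round(3).tolist())
    im=cv2.cvtColor(d['frame'],cv2.COLOR_RGB2BGR);cv2.circle(im,(u,v),3,(0,0,255),1)
    a=im[max(0,v-55):v+55,u-65:u+65];cv2.imwrite('pics/cam_%s.png'%n,cv2.resize(a,None,fx=5,fy=5))
E
```

```text
[ 0.41421397 -0.2484727   0.16690916]
top2 [345.09933371 252.15415509] depth exp 1.5545764397422124 seen [[1.3600000143051147, 1.3589999675750732, 1.3569999933242798, 1.3519999980926514, 1.3539999723434448], [1.3600000143051147, 1.3580000400543213, 1.3530000448226929, 1.3519999980926514, 1.3539999723434448], [1.3559999465942383, 1.3519999980926514, 1.3550000190734863, 1.3480000495910645, 1.3480000495910645], [1.3580000400543213, 1.3589999675750732, 1.347000002861023, 1.347000002861023, 1.3489999771118164], [1.3509999513626099, 1.3519999980926514, 1.3489999771118164, 1.347000002861023, 1.343000054359436]]
side2 [205.34662827 258.33076058] depth exp 1.2669988215072634 seen [[1.4670000076293945, 1.4630000591278076, 1.4670000076293945, 1.472000002861023, 1.468000054359436], [1.4620000123977661, 1.4639999866485596, 1.4570000171661377, 1.4609999656677246, 1.468999981880188], [1.4600000381469727, 1.4609999656677246, 1.4620000123977661, 1.4609999656677246, 1.4630000591278076], [1.465000033378601, 1.4579999446868896, 1.4550000429153442, 1.4620000123977661, 1.4550000429153442], [1.4609999656677246, 1.4579999446868896, 1.4550000429153442, 1.4570000171661377, 1.4620000123977661]]
```

View pics/cam_side2.png

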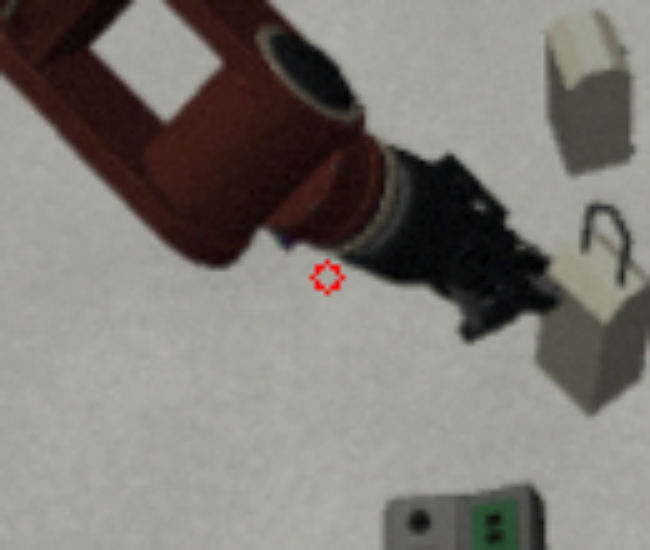

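There's no camera body at the marked point (327,277), so the half-turn grasp is safe. I'll back off along the tool and roll the hand by about +2.69 rad, which gives a half turn plus the new yaw.

Emit:
{"api": "servo_tool", "payload": {
  "commands": [0,0,0,0,-2,0,0.2,0,0,0,0,-3,0,0.2,0,0,0,0,-3,0,0.2,0,0.15,0,0,-3,0,1,0,0.15,0,0,-2,0,1,0,0.15,0,0,0,0,1,0,0.15,0,0,0,0,1,0,0.15,0,0,0,0,1,0,0.15,0,0,0,0,1,0,0.15,0,0,0,0,1,0,0.15,0,0,0,0,1,0,0.15,0,0,0,0,1,0,0.15,0,0,0,0,1,0,0.15,0,0,0,0,1,0,0.15,0,0,0,0,1,0,0.15,0,0,0,0,1,0,0.15,0,0,0,0,1,0,0.15,0,0,0,0,1,0,0.15,0,0,0,0,1]
}}

```text
t: 7.15
tool_pos: [0.4935, -0.2339, 0.1701]
tool_rot: [-0.177, 1.283, -1.595]
contact_force: [0.0, -0.5, -0.0]
opening: 0.0856
```

```bash
python3 - <<'E'
from plan import *
report()
for n in('side','top','wrist'): grab(n,n+'3.png')
from mm import mould
mould('3',c=(.585,-.226),r=.05)
W=pts(dict(np.load('pics/wrist3.png.npz')))
m=(np.hypot(W[...,0]-.585,W[...,1]+.226)<.05);P=W[m]
t=P[abs(P[:,2]-.12)<.003];print('wr top',len(t),t.mean(0).round(4),cv2.minAreaRect((t[:,:2]*1000).astype(np.float32)))
E
```

```text
t 7.15 tcp [ 0.4935 -0.2339  0.1701] tilt 38.2 yaw(y) 9.9 yaw(z) -134.2 zz 0.418 F [ 0.   -0.53 -0.02] op 0.0856 q [-0.92 -0.46  2.2   0.65  1.14 -0.46] grasp [ 0.4819 -0.2359  0.1851]
side top 108 [ 0.5722 -0.2346  0.1193] ((571.7517700195312, -234.24392700195312), (34.11463928222656, 55.55549621582031), 32.86692810058594)
  eye 32 [ 0.5714 -0.2343  0.165 ] [ 0.5597 -0.2505  0.1413] [ 0.5832 -0.2211  0.1823] yaw 39.9
top top 73 [ 0.5756 -0.2285  0.1192] ((576.3544921875, -232.3079071044922), (36.82524108886719, 58.226871490478516), 22.579395294189453)
  eye 19 [ 0.5733 -0.2328  0.1691] [ 0.5621 -0.2488  0.1461] [ 0.5872 -0.2193  0.1819] yaw 38.4
wr top 1017 [ 0.573  -0.2329  0.1192] ((575.1580200195312, -233.68783569335938), (26.491641998291016, 56.62467956542969), 39.80266189575195)
```

View pics/wrist3.png

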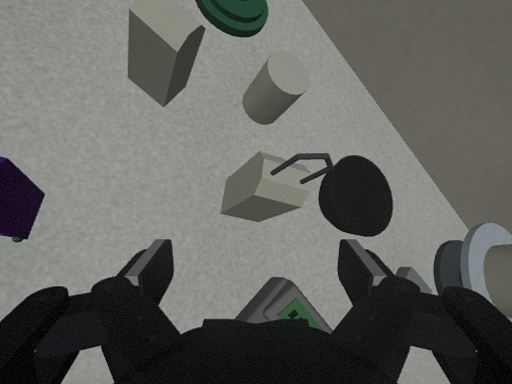

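The wrist view shows the mould upright at about (265,190), yawed about 39°, with its eye at (300,165). The bowl sits close behind it at (357,195). I'll refine the mould and neighbour positions before approaching.

```bash
cat > m3.py <<'E'
from plan import *
for n in('side3','top3','wrist3'):
    d=dict(np.load('pics/%s.png.npz'%n));W=pts(d);f=d['frame'].astype(int)
    e=W[(np.hypot(W[...,0]-.573,W[...,1]+.233)<.03)&(W[...,2]>.135)&(W[...,2]<.19)]
    q=(e-e.mean(0))[:,:2];w,v=np.linalg.eigh(q.T@q);v=v[:,1]*np.sign(v[1,1]);a=np.arctan2(-v[0],v[1])
    ax=np.array([np.cos(a),np.sin(a)]);ay=np.array([-np.sin(a),np.cos(a)])
    c=ay*((e[:,:2]@ay).min()+(e[:,:2]@ay).max())/2+ax*np.median(e[:,:2]@ax)
    print(n,len(e),'eye c',c.round(4),'yaw',np.degrees(a).round(1),'zmax',e[:,2].max().round(4))
    b=W[(np.hypot(W[...,0]-.65,W[...,1]+.30)<.13)&(f.sum(-1)<60)&(W[...,2]>.02)&(W[...,2]<.08)]
    if len(b): print('  bowl',len(b),b.min(0).round(3),b.max(0).round(3),cv2.minEnclosingCircle((b[:,:2]*1000).astype(np.float32)))
    b=W[(np.hypot(W[...,0]-.64,W[...,1]+.16)<.06)&(abs(W[...,2]-.085)<.004)]
    if len(b): print('  blank',len(b),cv2.minEnclosingCircle((b[:,:2]*1000).astype(np.float32)))
E
python3 m3.py
```

```text
side3 35 eye c [ 0.5718 -0.2354] yaw 39.9 zmax 0.1823
  bowl 579 [ 0.643 -0.394  0.02 ] [ 0.755 -0.275  0.069] ((694.9874267578125, -334.4512939453125), 59.839515686035156)
  blank 73 ((689.014404296875, -146.7399444580078), 27.655874252319336)
top3 20 eye c [ 0.5744 -0.2342] yaw 38.3 zmax 0.1819
  bowl 343 [ 0.643 -0.389  0.02 ] [ 0.754 -0.276  0.069] ((699.2545166015625, -332.2142333984375), 57.302371978759766)
  blank 45 ((686.103515625, -143.75283813476562), 25.2337589263916)
wrist3 510 eye c [ 0.5723 -0.2354] yaw 38.1 zmax 0.1825
  bowl 83 [ 0.639 -0.386  0.021] [ 0.754 -0.282  0.065] ((696.4155883789062, -335.0665588378906), 57.50706100463867)
  blank 525 ((689.8555908203125, -145.31573486328125), 27.720108032226562)
```

```bash
cat > p3.py <<'E'
from plan import *
FL=R.from_euler('y',np.pi).as_matrix()
OFF=.062
yaw=38.8
O=ori(yaw,38)@FL;rot=R.from_euler('z',yaw,degrees=True).as_matrix()
eye=np.array([.573,-.235,.1775]);grip=eye+rot@[-.0116,0,-.0975];tcp=grip+OFF*O[:,1]
E
python3 - <<'E'
from p3 import *
print(grip,tcp)
print(O.round(2))
rows([(tcp-.12*O[:,1],O,None)],1,step=3)
E
```

```text
[ 0.56395968 -0.2422686   0.08      ] [ 0.5937078  -0.2183505   0.03114333]
[[-0.61  0.48  0.63]
 [-0.49  0.39 -0.78]
 [-0.62 -0.79  0.  ]]
4 rows end [ 0.5362 -0.2647  0.1257]
-0.072, 0.087, 0.028, 0.62, 1.44, 0.71, 1, -0.073, 0.087, 0.028, 0.59, 1.37, 0.87, 1, -0.072, 0.088, 0.028, 0.54, 1.28, 1.01, 1, -0.073, 0.088, 0.027, 0.48, 1.19, 1.15, 1
```

Emit:
{"api": "servo_tool", "payload": {
  "commands": [-0.072,0.087,0.028,0.6,1.45,0.7,1,-0.073,0.087,0.028,0.6,1.4,0.85,1,-0.072,0.088,0.028,0.55,1.3,1,1,-0.073,0.088,0.027,0.5,1.2,1.15,1,0,0,0,0,0,0,1]
}}

```text
t: 7.8
tool_pos: [0.5381, -0.2649, 0.1236]
tool_rot: [-0.019, 1.759, -1.366]
contact_force: [-0.9, -0.0, -1.1]
opening: 0.0851
```

```bash
python3 - <<'E'
from p3 import *
report()
rows([(tcp-.06*O[:,1],O,4)],1,step=3)
E
```

```text
t 7.80 tcp [ 0.5381 -0.2649  0.1236] tilt 38.1 yaw(y) 39.7 yaw(z) -140.7 zz -0.004 F [-0.86 -0.04 -1.07] op 0.0851 q [-0.93 -0.    1.91  0.69  1.34 -0.24] grasp [ 0.5291 -0.2724  0.1386]
4 rows end [ 0.5649 -0.2415  0.0784]
0.002, 0.001, -0.001, 0, 1.44, -0.02, 1, 0.002, 0.001, 0, 0, 1.44, -0.03, 1, 0.003, 0.001, -0.001, -0.01, 1.43, -0.03, 1, 0.002, 0.002, 0, 0, 1.44, -0.03, 1
```

Emit:
{"api": "servo_tool", "payload": {
  "commands": [0.002,0.001,0,0,1.45,-0.03,1,0.002,0.001,0,0,1.45,-0.03,1,0.003,0.001,0,0,1.45,-0.03,1,0.002,0.002,0,0,1.45,-0.03,1,0,0,0,0,0,0,1]
}}

```text
t: 8.3
tool_pos: [0.566, -0.2366, 0.0758]
tool_rot: [-0.017, 1.745, -1.376]
contact_force: [-0.5, -0.3, 0.4]
opening: 0.0854
```

```bash
python3 - <<'E'
from p3 import *
report()
rows([(tcp,O,5)],1,step=3)
grab('wrist','wrist4.png')
E
```

```text
t 8.30 tcp [ 0.566  -0.2366  0.0758] tilt 38.1 yaw(y) 38.5 yaw(z) -140.8 zz 0.010 F [-0.48 -0.27  0.43] op 0.0854 q [-0.85  0.06  1.94  0.72  1.22 -0.25] grasp [ 0.5568 -0.2439  0.0908]
5 rows end [ 0.5937 -0.2184  0.0312]
-0.001, 0.002, 0, 0.03, 1.11, 0.06, 1, -0.001, 0.002, 0, 0.03, 1.11, 0.06, 1, -0.001, 0.002, 0, 0.03, 1.11, 0.06, 1, 0, 0.003, -0.001, 0.03, 1.11, 0.06, 1, -0.001, 0.002, 0, 0.04, 1.11, 0.06, 1
```

View pics/wrist4.png

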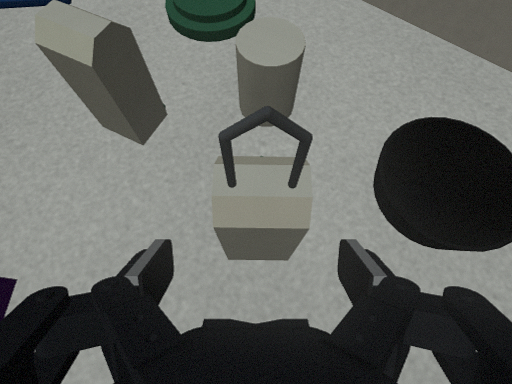

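The view is well aligned: the mould at (263,225) lies between the pads at (165,260) and (345,260), about 7 px to the right. I'll check the lateral offset directly.

```bash
python3 - <<'E'
from p3 import *
o,p,M=state()
W=pts(dict(np.load('pics/wrist4.png.npz')));L=(W-p)@M
m=(np.hypot(W[...,0]-.573,W[...,1]+.235)<.05)&(W[...,2]>.05)
e=L[m&(W[...,2]>.135)];print('eye z-lat',e[:,2].min(),e[:,2].max())
t=L[m&(abs(W[...,2]-.118)<.006)];print('top lat',t[:,2].min(),t[:,2].max(),'world',cv2.minAreaRect((W[m&(abs(W[...,2]-.118)<.006)][:,:2]*1000).astype(np.float32)))
E
python3 - <<'E'
import sys;sys.path.insert(0,'.')
E
```

```text
eye z-lat -0.01580483033909895 0.023048792015734492
top lat -0.024891944187080926 0.03154471308654709 world ((574.8475952148438, -234.10104370117188), (36.82063293457031, 56.21074676513672), 37.9438591003418)
```

Emit:
{"api": "servo_tool", "payload": {
  "commands": [-0.001,0.002,0,0,1.1,0.1,1,-0.001,0.002,0,0,1.1,0.1,1,-0.001,0.002,0,0,1.1,0.1,1,0,0.003,0,0,1.1,0,1,-0.001,0.002,0,0,1.1,0,1,0,0,0,0,0,0,1]
}}

```text
t: 8.95
tool_pos: [0.5977, -0.2174, 0.0325]
tool_rot: [-0.011, 1.75, -1.379]
contact_force: [0.2, 0.3, 0.4]
opening: 0.0855
```

```bash
python3 - <<'E'
from p3 import *
report()
rows([(tcp,O,2)],1,step=3)
E
```

```text
t 8.95 tcp [ 0.5977 -0.2174  0.0325] tilt 38.1 yaw(y) 38.4 yaw(z) -141.2 zz 0.006 F [0.25 0.29 0.44] op 0.0855 q [-0.79  0.15  1.92  0.75  1.12 -0.25] grasp [ 0.5885 -0.2246  0.0474]
2 rows end [ 0.5938 -0.2183  0.0311]
-0.002, 0.002, -0.001, 0.19, -0.06, -0.09, 1, -0.003, 0.002, -0.001, 0.18, -0.06, -0.08, 1
```

Emit:
{"api": "servo_tool", "payload": {
  "commands": [-0.002,0.002,0,0.18,-0.05,-0.08,1,-0.002,0.002,0,0.1,0,0,0.75,0,0,0,0,0,0,0.6,0,0,0,0,0,0,0.6,0,0,0,0,0,0,0.6],
  "grip_force": 60
}}

```text
t: 9.45
tool_pos: [0.5949, -0.2187, 0.0309]
tool_rot: [-0.011, 1.757, -1.376]
contact_force: [1.4, 1.5, -3.1]
opening: 0.055
```

```bash
python3 - <<'E'
from p3 import *
report()
grab('wrist','wrist5.png')
E
```

```text
t 9.45 tcp [ 0.5949 -0.2187  0.0309] tilt 38.1 yaw(y) 38.8 yaw(z) -141.2 zz 0.000 F [ 1.45  1.54 -3.1 ] op 0.0550 q [-0.79  0.15  1.92  0.75  1.12 -0.25] grasp [ 0.5858 -0.2261  0.0459]
```

View pics/wrist5.png

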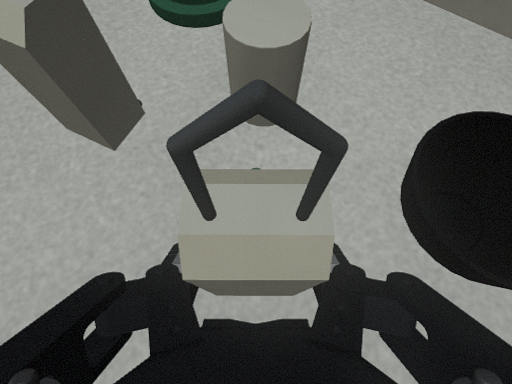

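The fingers stopped at 55 mm with the mould squarely between the pads, which meets its flat sides at (180,260) and (333,260). Now I'll firm up the grip and lift.

Emit:
{"api": "servo_tool", "payload": {
  "commands": [0,0,0,0,0,0,0.3,0,0,0,0,0,0,0.3,0,0,0,0,0,0,0.3,0,0,0,-0.3,-0.4,0,0.3,0,0,0,-0.9,-1.2,0,0.3,0,0,0,-1.5,-2,0,0.3,0,0,0,-1.5,-2,0,0.3,0,0,0,0,0,0,0.3,0,0,0,0,0,0,0.3]
}}

```text
t: 10.4
tool_pos: [0.5898, -0.2183, 0.1002]
tool_rot: [-0.018, 1.765, -1.377]
contact_force: [-0.7, 1.1, -6.5]
opening: 0.0554
```

```bash
python3 - <<'E'
from p3 import *
for _ in range(3):
    report(); d=grab('wrist','wrist6.png')
o,p,M=state()
W=pts(d);L=(W-p)@M
m=(abs(L[...,2])<.05)
R_=W[m&(W[...,2]>.06)&(np.hypot(W[...,0]-.573,W[...,1]+.235)<.06)]
print('zmax',R_[:,2].max())
E
python3 - <<'E'
E
```

```text
t 10.40 tcp [ 0.5898 -0.2183  0.1002] tilt 37.7 yaw(y) 39.3 yaw(z) -141.2 zz -0.006 F [-0.69  1.08 -6.48] op 0.0554 q [-0.8   0.04  1.9   0.7   1.23 -0.16] grasp [ 0.5809 -0.2256  0.1152]
t 10.45 tcp [ 0.5903 -0.2184  0.1006] tilt 37.7 yaw(y) 39.2 yaw(z) -141.2 zz -0.006 F [ 0.73  0.67 -3.66] op 0.0550 q [-0.8   0.04  1.9   0.7   1.22 -0.16] grasp [ 0.5813 -0.2258  0.1156]
t 10.50 tcp [ 0.5901 -0.2182  0.0999] tilt 37.7 yaw(y) 39.3 yaw(z) -141.2 zz -0.007 F [ 0.22 -0.36 -5.26] op 0.0555 q [-0.8   0.04  1.9   0.7   1.22 -0.16] grasp [ 0.5811 -0.2256  0.115 ]
zmax 0.24452230133109387
```

View pics/wrist6.png

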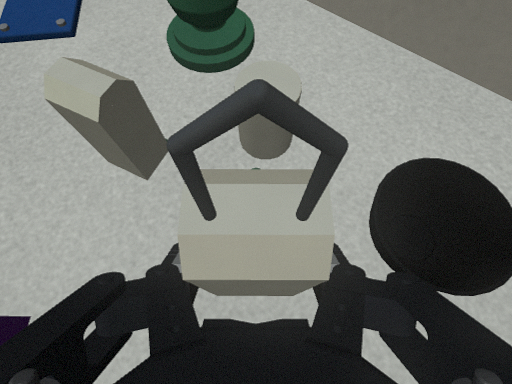

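```bash
cat > eyem.py <<'E'
from plan import *
def eyefit(fn):
    o,p,M=state()
    d=dict(np.load('pics/%s.npz'%fn));W=pts(d);L=(W-p)@M;f=d['frame'].astype(int)
    g=f.sum(-1)
    v,u=np.mgrid[:384,:512]
    # top flat face: region between legs bases and chamfer edge
    m=(u>200)&(u<310)&(v>190)&(v<230)&(g>380)&np.isfinite(W[...,2])
    P=W[m];c=np.median(P,0);Q=P-P.mean(0);n=np.linalg.svd(Q[np.linalg.norm(P-c,axis=1)<.05],full_matrices=False)[2][2];n*=np.sign(n[2])
    print('flat',len(P),P.mean(0).round(4),'normal',n.round(3),'tilt deg',np.degrees(np.arccos(n[2])).round(2))
    # wire: dark, near camera
    w=(g<260)&(v>60)&(v<225)&(u>160)&(u<355)&(d['depth']<np.nanmedian(d['depth'][m])+.02)&(d['depth']>.05)
    E=W[w];LE=L[w];print('wire',len(E),E.min(0).round(4),E.max(0).round(4));
    k=E[:,2]>np.percentile(E[:,2],97);print('peak world',np.median(E[k],0).round(4),'tool',np.median(LE[k],0).round(4))
    # wire plane
    Q=E-E.mean(0);s=np.linalg.svd(Q,full_matrices=False);nn=s[2][2];nn*=np.sign(nn[0]);print('eye plane normal',nn.round(3),'yaw',np.degrees(np.arctan2(nn[1],nn[0])).round(2),'pitch',np.degrees(np.arcsin(nn[2])).round(2), 'depth apex')
    return W,L,w
if __name__=='__main__':
    import sys;report();eyefit(sys.argv[1])
E
python3 eyem.py wrist6.png
```

```text
t 10.55 tcp [ 0.5898 -0.2179  0.0993] tilt 37.7 yaw(y) 39.4 yaw(z) -141.2 zz -0.008 F [ 0.12  0.88 -4.79] op 0.0555 q [-0.8   0.04  1.9   0.7   1.22 -0.16] grasp [ 0.5808 -0.2253  0.1144]
flat 3566 [ 0.5712 -0.2345  0.1884] normal [ 0.017 -0.001  1.   ] tilt deg 0.99
wire 4984 [ 0.5571 -0.2515  0.1805] [ 0.6003 -0.2069  0.2441]
peak world [ 0.566  -0.2309  0.2432] tool [-0.0668 -0.1302 -0.0069]
eye plane normal [ 0.78   0.625 -0.009] yaw 38.7 pitch -0.54 depth apex
```

```bash
python3 - <<'E'
from plan import *
o,p,M=state()
for fn in('wrist6','wrist5'):
    d=dict(np.load('pics/%s.png.npz'%fn));W=pts(d)
    for v in range(74,124,4): print(fn,v,d['depth'][v,259].round(4),W[v,259].round(4),d['frame'][v,259].sum())
    print('cam',d['cam_to_world'][:3,3].round(4))
E
```

```text
wrist6 74 0.2648 [ 0.7099 -0.1266  0.0844] 488
wrist6 78 0.2615 [ 0.7051 -0.1304  0.0854] 509
wrist6 82 0.0 [nan nan nan] 195
wrist6 86 0.0 [nan nan nan] 194
wrist6 90 0.0 [nan nan nan] 197
wrist6 94 0.0 [nan nan nan] 193
wrist6 98 0.0 [nan nan nan] 167
wrist6 102 0.0 [nan nan nan] 151
wrist6 106 0.0 [nan nan nan] 120
wrist6 110 0.0 [nan nan nan] 114
wrist6 114 0.2525 [ 0.6758 -0.1538  0.0798] 252
wrist6 118 0.2579 [ 0.6759 -0.1538  0.074 ] 277
wrist6 122 0.2624 [ 0.6755 -0.1542  0.0688] 266
cam [ 0.545  -0.2563  0.2843]
wrist5 74 0.2048 [ 0.6771 -0.1565  0.0614] 249
wrist5 78 0.2078 [ 0.6768 -0.1568  0.058 ] 241
wrist5 82 0.0 [nan nan nan] 166
wrist5 86 0.0 [nan nan nan] 168
wrist5 90 0.0 [nan nan nan] 170
wrist5 94 0.0 [nan nan nan] 161
wrist5 98 0.0 [nan nan nan] 153
wrist5 102 0.0 [nan nan nan] 137
wrist5 106 0.0 [nan nan nan] 105
wrist5 110 0.0 [nan nan nan] 107
wrist5 114 0.0 [nan nan nan] 133
wrist5 118 0.2506 [ 0.6773 -0.1572  0.0116] 244
wrist5 122 0.2559 [ 0.6773 -0.1573  0.0059] 234
cam [ 0.548  -0.2566  0.2149]
```

```bash
python3 - <<'E'
from eyem import *
W,L,w=eyefit('wrist6.png')
o,p,M=state()
d=dict(np.load('pics/wrist6.png.npz'));K=d['camera_matrix'];T=d['cam_to_world']
E=W[w];n=np.array([np.cos(np.radians(38.8)),np.sin(np.radians(38.8)),0]);E=E[E[:,2]>.2]
c=np.median(E@n)+.002
for uv in((259,79),(259,113),(259,96)):
    r=T[:3,:3]@np.array([(uv[0]-K[0,2])/K[0,0],(uv[1]-K[1,2])/K[1,1],1]);X=T[:3,3]+r*((c-T[:3,3]@n)/(r@n));print(uv,X.round(4),'tool',((X-p)@M).round(4))
rot=R.from_euler('z',38.8,degrees=True).as_matrix()
# nominal prediction from grasp
X=np.array([.573,-.235,.1775])
print('nominal in tool at grasp', (X-[.5949,-.2187,.0309])@R.from_rotvec([-0.011,1.757,-1.376]).as_matrix())
E
```

```text
flat 3566 [ 0.5712 -0.2345  0.1884] normal [ 0.017 -0.001  1.   ] tilt deg 0.99
wire 4984 [ 0.5571 -0.2515  0.1805] [ 0.6003 -0.2069  0.2441]
peak world [ 0.566  -0.2309  0.2432] tool [-0.0668 -0.1302 -0.0069]
eye plane normal [ 0.78   0.625 -0.009] yaw 38.7 pitch -0.54 depth apex
(259, 79) [ 0.5709 -0.2359  0.2519] tool [-0.0727 -0.1366  0.0009]
(259, 113) [ 0.571  -0.2359  0.2439] tool [-0.0679 -0.1303  0.001 ]
(259, 96) [ 0.5709 -0.2359  0.2482] tool [-0.0705 -0.1337  0.001 ]
nominal in tool at grasp [-0.06891591 -0.13223589 -0.00106147]
```

```bash
cat > p4.py <<'E'
from plan import *
FL=R.from_euler('y',np.pi).as_matrix()
E_T=np.array([-.0685,-.1317,.0])
O0=ori(0,38.1)@FL
def T_(eye): return np.array(eye)-O0@E_T
def eyenow():
    o,p,M=state();print('eye now',(p+M@E_T).round(4))
E
python3 - <<'E'
from p4 import *
eyenow()
print(T_([.602,.198,.32]))
rows([(T_([.53,-.16,.35]),O0,8),(T_([.50,.13,.352]),O0,10),(T_([.51,.198,.3495]),O0,4)],.3)
E
```

```text
eye now [ 0.5701 -0.2354  0.2454]
[0.62935858 0.198      0.1740937 ]
22 rows end [0.5373 0.198  0.2036]
0.053, 0.066, 0.001, -0.91, -0.95, -0.83, 0.3, 0.053, 0.066, 0.001, -0.85, -0.99, -0.84, 0.3, 0.053, 0.066, 0.001, -0.8, -1.03, -0.84, 0.3, 0.053, 0.066, 0.001, -0.74, -1.08, -0.83, 0.3, 0.053, 0.066, 0.001, -0.69, -1.12, -0.82, 0.3, 0.052, 0.067, 0.001, -0.64, -1.16, -0.8, 0.3, 0.052, 0.066, 0.002, -0.58, -1.2, -0.78, 0.3, 0.053, 0.067, 0.001, -0.54, -1.24, -0.76, 0.3, 0, 0, 0, 0.22, -0.2, -2.9, 0.3, 0, 0, 0, 0.22, -0.2, -2.9, 0.3, 0, 0, 0, 0.23, -0.2, -2.9, 0.3, 0, 0, 0, 0.22, -0.2, -2.9, 0.3, 0, 0, 0, 0.23, -0.2, -2.9, 0.3, 0, 0, 0, 0.22, -0.2, -2.9, 0.3, 0, 0, 0, 0.23, -0.2, -2.9, 0.3, 0, 0, 0, 0.22, -0.2, -2.9, 0.3, 0, 0, 0, 0.23, -0.21, -2.9, 0.3, 0, 0, 0, 0.22, -0.2, -2.9, 0.3, 0, 0, 0, -0.16, 0.2, -1.7, 0.3, 0, 0, 0, -0.16, 0.2, -1.7, 0.3, 0, 0, 0, -0.16, 0.21, -1.7, 0.3, 0, 0, 0, -0.15, 0.2, -1.7, 0.3
```

Emit:
{"api": "servo_tool", "payload": {
  "commands": [0.053,0.066,0.001,-0.9,-0.95,-0.85,0.3,0.053,0.066,0.001,-0.85,-1,-0.85,0.3,0.053,0.066,0.001,-0.8,-1.05,-0.85,0.3,0.053,0.066,0.001,-0.75,-1.1,-0.85,0.3,0.053,0.066,0.001,-0.7,-1.1,-0.8,0.3,0.052,0.067,0.001,-0.65,-1.15,-0.8,0.3,0.052,0.066,0.002,-0.6,-1.2,-0.8,0.3,0.053,0.067,0.001,-0.55,-1.25,-0.75,0.3]
}}

```text
t: 11.35
tool_pos: [0.5493, -0.1538, 0.188]
tool_rot: [0.651, 1.883, -1.853]
contact_force: [1.5, -0.2, -5.1]
opening: 0.0553
```

```bash
python3 - <<'E'
from p4 import *
report();eyenow()
rows([(T_([.50,.13,.352]),O0,11),(T_([.51,.198,.3495]),O0,4)],.3)
E
```

```text
t 11.35 tcp [ 0.5493 -0.1538  0.188 ] tilt 36.5 yaw(y) 0.3 yaw(z) 178.4 zz -0.026 F [ 1.49 -0.16 -5.09] op 0.0553 q [-0.6  -0.52  2.2   0.43  0.96  0.85] grasp [ 0.538  -0.1539  0.2032]
eye now [ 0.526  -0.1569  0.3345]
15 rows end [0.5373 0.198  0.2036]
0, -0.003, 0.003, 0.16, -0.24, -2.58, 0.3, 0, -0.004, 0.002, 0.15, -0.24, -2.58, 0.3, 0, -0.003, 0.003, 0.14, -0.24, -2.58, 0.3, 0, -0.004, 0.002, 0.13, -0.24, -2.58, 0.3, 0, -0.003, 0.003, 0.12, -0.25, -2.58, 0.3, 0.001, -0.004, 0.002, 0.12, -0.24, -2.58, 0.3, 0, -0.003, 0.003, 0.1, -0.25, -2.58, 0.3, 0.001, -0.004, 0.002, 0.1, -0.25, -2.58, 0.3, 0, -0.003, 0.003, 0.09, -0.25, -2.58, 0.3, 0.001, -0.004, 0.002, 0.07, -0.25, -2.57, 0.3, 0, -0.003, 0.003, 0.07, -0.26, -2.58, 0.3, 0, 0, 0, -0.16, 0.2, -1.7, 0.3, 0, 0, 0, -0.16, 0.21, -1.7, 0.3, 0, 0, 0, -0.16, 0.2, -1.7, 0.3, 0, 0, 0, -0.15, 0.21, -1.7, 0.3
```

Emit:
{"api": "servo_tool", "payload": {
  "commands": [0,-0.003,0.003,0.15,-0.25,-2.6,0.3,0,-0.004,0.002,0.15,-0.25,-2.6,0.3,0,-0.003,0.003,0.15,-0.25,-2.6,0.3,0,-0.004,0.002,0.15,-0.25,-2.6,0.3,0,-0.003,0.003,0.1,-0.25,-2.6,0.3,0,-0.004,0.002,0.1,-0.25,-2.6,0.3,0,-0.003,0.003,0.1,-0.25,-2.6,0.3,0,-0.004,0.002,0.1,-0.25,-2.6,0.3,0,-0.003,0.003,0.1,-0.25,-2.6,0.3,0,-0.004,0.002,0.05,-0.25,-2.6,0.3,0,-0.003,0.003,0.05,-0.25,-2.6,0.3]
}}

```text
t: 12.45
tool_pos: [0.5101, 0.1486, 0.184]
tool_rot: [0.602, 1.896, -1.849]
contact_force: [0.7, -0.3, -4.5]
opening: 0.0556
```

```bash
python3 - <<'E'
from p4 import *
report();eyenow()
rows([(T_([.515,.198,.3495]),O0,5)],.3)
E
```

```text
t 12.45 tcp [0.5101 0.1486 0.184 ] tilt 35.3 yaw(y) 2.0 yaw(z) 180.0 zz -0.025 F [ 0.71 -0.26 -4.54] op 0.0556 q [ 0.2  -0.64  2.28 -0.12  0.9   1.83] grasp [0.4991 0.1482 0.1995]
eye now [0.49   0.1449 0.3311]
5 rows end [0.5424 0.198  0.2036]
0.004, -0.003, 0.01, -0.74, 0.07, -1, 0.3, 0.004, -0.003, 0.01, -0.74, 0.08, -1, 0.3, 0.004, -0.003, 0.01, -0.74, 0.08, -0.99, 0.3, 0.004, -0.003, 0.01, -0.74, 0.08, -0.99, 0.3, 0.004, -0.003, 0.01, -0.75, 0.09, -0.99, 0.3
```

Emit:
{"api": "servo_tool", "payload": {
  "commands": [0.004,-0.003,0.01,-0.75,0,-1,0.3,0.004,-0.003,0.01,-0.75,0,-1,0.3,0.004,-0.003,0.01,-0.75,0,-1,0.3,0.004,-0.003,0.01,-0.75,0,-1,0.3,0.004,-0.003,0.01,-0.75,0,-1,0.3,0,0,0,0,0,0,0.3]
}}

```text
t: 13.05
tool_pos: [0.5294, 0.2051, 0.1882]
tool_rot: [0.601, 1.865, -1.857]
contact_force: [-0.1, -0.0, -4.7]
opening: 0.055
```

```bash
python3 - <<'E'
from p4 import *
report();eyenow()
rows([(T_([.53,.198,.3495]),O0,4)],.3)
E
```

```text
t 13.05 tcp [0.5294 0.2051 0.1882] tilt 35.9 yaw(y) 0.4 yaw(z) -179.8 zz -0.003 F [-0.13 -0.05 -4.67] op 0.0550 q [ 0.35 -0.5   2.19 -0.26  0.87  2.03] grasp [0.5182 0.205  0.2036]
eye now [0.5075 0.2045 0.335 ]
4 rows end [0.5573 0.198  0.2036]
0.001, 0, 0.009, -0.79, 0.1, 0.18, 0.3, 0.001, 0, 0.01, -0.79, 0.11, 0.18, 0.3, 0.001, 0.001, 0.009, -0.79, 0.11, 0.18, 0.3, 0.002, 0, 0.01, -0.79, 0.12, 0.17, 0.3
```

Emit:
{"api": "servo_tool", "payload": {
  "commands": [0.001,0,0.015,-0.85,0,0.15,0.3,0.001,0,0.015,-0.85,0,0.15,0.3,0.001,0,0.012,-0.85,0,0.15,0.3,0.001,0,0.01,-0.8,0,0.15,0.3,0,0,0,0,0,0,0.3]
}}

```text
t: 13.55
tool_pos: [0.5554, 0.1965, 0.2045]
tool_rot: [0.643, 1.831, -1.835]
contact_force: [-0.7, 0.6, -4.3]
opening: 0.0552
```

```bash
python3 - <<'E'
from p4 import *
report();eyenow()
rows([(T_([.53,.198,.3495]),O0,2)],.3)
for n in('side','top','wrist'): d=grab(n,n+'7.png')
d=dict(np.load('pics/side7.png.npz'));im=cv2.cvtColor(d['frame'],cv2.COLOR_RGB2BGR)[80:180,200:310]
cv2.imwrite('pics/side7c.png',cv2.resize(im,None,fx=6,fy=6,interpolation=cv2.INTER_CUBIC))
report()
E
```

```text
t 13.55 tcp [0.5554 0.1965 0.2045] tilt 38.6 yaw(y) -0.2 yaw(z) 179.9 zz 0.001 F [-0.69  0.56 -4.33] op 0.0552 q [ 0.32 -0.48  2.16 -0.27  0.83  2.01] grasp [0.5436 0.1965 0.2193]
eye now [0.5269 0.1967 0.3502]
2 rows end [0.5574 0.198  0.2036]
-0.001, 0, -0.004, -0.05, 0.09, -0.08, 0.3, -0.001, -0.001, -0.004, -0.05, 0.1, -0.07, 0.3
t 13.70 tcp [0.5544 0.1968 0.2033] tilt 38.5 yaw(y) -0.2 yaw(z) 179.9 zz 0.002 F [-0.87  0.01 -4.83] op 0.0556 q [ 0.32 -0.48  2.16 -0.27  0.83  2.01] grasp [0.5426 0.1969 0.2181]
```

View pics/side7c.png

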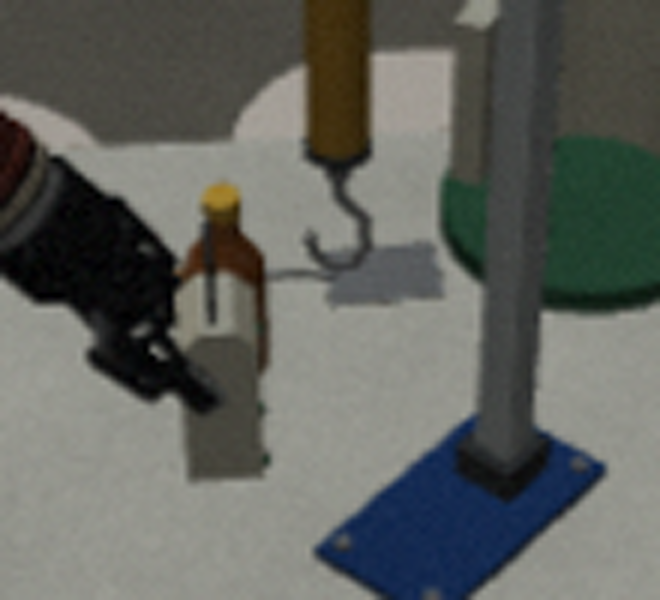

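View pics/wrist7.png

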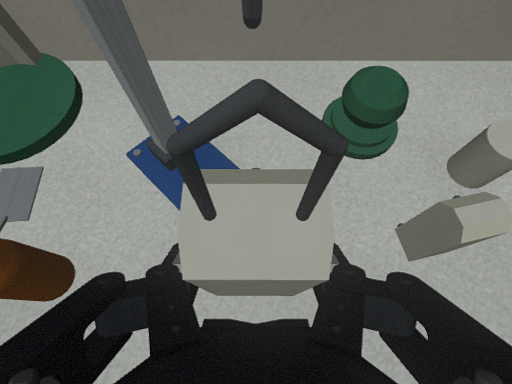

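The side view shows the upright eye edge-on at crop (208,270), peak at (208,215), with the hook ahead of it and its tip at (310,235). In the wrist view the hook end is at (252,15) and the eye's apex at (259,80). I'll measure the hook against the eye in these same images.

```bash
python3 - <<'E'
from p4 import *
eyenow()
def rayplane(d,uv,ax,val):
    K=d['camera_matrix'];T=d['cam_to_world'];r=T[:3,:3]@np.array([(uv[0]-K[0,2])/K[0,0],(uv[1]-K[1,2])/K[1,1],1]);return T[:3,3]+r*((val-T[:3,3][ax])/r[ax])
s=dict(np.load('pics/side7.png.npz'));w=dict(np.load('pics/wrist7.png.npz'))
for nm,c in(('eye peak top',(208,217)),('tip',(310,232)),('seat outer bottom',(340,272)),('leg base',(211,322))):
    uv=(200+(c[0]+.5)/6-.5,80+(c[1]+.5)/6-.5); print(nm,uv,rayplane(s,uv,1,.197).round(4))
W=pts(w)
for v in range(2,28,4): print(v,[ (u,W[v,u].round(4).tolist()) for u in range(242,264,5)])
f=w['frame'].sum(-1);print([ (v,np.nonzero(f[v,230:280]<200)[0][[0,-1]]+230) for v in (2,8,14,20)])
for x in(.585,.60):
    print(rayplane(w,(252,10),0,x).round(4))
print('apex',rayplane(w,(259,96),0,.526).round(4))
E
```

```text
eye now [0.5262 0.1971 0.349 ]
eye peak top (234.25, 115.75) [0.5285 0.197  0.3591]
tip (251.25, 118.25) [0.5873 0.197  0.3444]
seat outer bottom (256.25, 124.91666666666666) [0.6047 0.197  0.3134]
leg base (234.75, 133.25) [0.5269 0.197  0.2798]
2 [(242, [0.5872, 0.2008, 0.3294]), (247, [0.5839, 0.1991, 0.3314]), (252, [0.5851, 0.1975, 0.3307]), (257, [0.5861, 0.1959, 0.3301]), (262, [0.5876, 0.1942, 0.3291])]
6 [(242, [0.5889, 0.2009, 0.327]), (247, [0.5867, 0.1992, 0.3284]), (252, [0.5858, 0.1975, 0.329]), (257, [0.5866, 0.1959, 0.3285]), (262, [0.5884, 0.1942, 0.3273])]
10 [(242, [0.5888, 0.201, 0.3258]), (247, [0.5862, 0.1992, 0.3274]), (252, [0.5848, 0.1975, 0.3283]), (257, [0.5859, 0.1959, 0.3276]), (262, [0.5897, 0.1941, 0.3252])]
14 [(242, [1.6326, 0.2491, -0.3608]), (247, [0.5861, 0.1992, 0.3262]), (252, [0.586, 0.1975, 0.3263]), (257, [0.5869, 0.1959, 0.3257]), (262, [1.6409, 0.1665, -0.3662])]
18 [(242, [1.637, 0.25, -0.3804]), (247, [0.5878, 0.1993, 0.3237]), (252, [0.5872, 0.1976, 0.3241]), (257, [0.587, 0.1958, 0.3242]), (262, [1.6367, 0.1662, -0.3802])]
22 [(242, [1.6393, 0.2508, -0.3991]), (247, [0.5895, 0.1994, 0.3211]), (252, [0.588, 0.1976, 0.3221]), (257, [0.589, 0.1958, 0.3214]), (262, [1.6351, 0.1659, -0.3962])]
26 [(242, [1.6349, 0.2514, -0.4137]), (247, [0.5933, 0.1995, 0.3169]), (252, [0.5921, 0.1976, 0.3178]), (257, [0.5946, 0.1958, 0.3161]), (262, [1.6344, 0.1655, -0.4134])]
[(2, array([242, 261])), (8, array([242, 261])), (14, array([243, 261])), (20, array([244, 260]))]
[0.585  0.1975 0.3282]
[0.6    0.1977 0.3186]
apex [0.526  0.1959 0.3524]
```

Hook y is 0.1975 and seat x is about 0.6035. The eye clears the tip by 7–10 mm, so I'll insert level in stages.

Emit:
{"api": "servo_tool", "payload": {
  "commands": [0,0,0,-0.8,0.6,-0.02,0.3,0,0,0,-0.8,0.6,-0.02,0.3,0,0,0,-0.8,0.6,-0.02,0.3,0,0,0,-0.8,0.6,0,0.3,0,0,0,0,0,0,0.3]
}}

```text
t: 14.2
tool_pos: [0.5981, 0.1975, 0.2042]
tool_rot: [0.64, 1.832, -1.836]
contact_force: [-0.5, -0.3, -4.7]
opening: 0.0553
```

```bash
python3 - <<'E'
from p4 import *
report();eyenow()
rows([(T_([.6035,.1975,.3495]),O0,4)],.3)
E
```

```text
t 14.20 tcp [0.5981 0.1975 0.2042] tilt 38.5 yaw(y) -0.2 yaw(z) 180.0 zz 0.002 F [-0.53 -0.3  -4.72] op 0.0553 q [ 0.29 -0.36  2.08 -0.26  0.79  1.99] grasp [0.5863 0.1976 0.2191]
eye now [0.5698 0.1978 0.35  ]
4 rows end [0.6309 0.1975 0.2036]
0, 0, -0.002, -0.63, 0.52, 0, 0.3, -0.001, 0, -0.001, -0.63, 0.52, 0, 0.3, 0, 0, -0.002, -0.63, 0.52, 0, 0.3, -0.001, 0, -0.001, -0.64, 0.52, 0, 0.3
```

Emit:
{"api": "servo_tool", "payload": {
  "commands": [0,0,-0.002,-0.63,0.5,0,0.3,-0.001,0,-0.002,-0.63,0.5,0,0.3,0,0,-0.002,-0.63,0.5,0,0.3,-0.001,0,-0.001,-0.63,0.5,0,0.3,0,0,0,0,0,0,0.3]
}}

```text
t: 14.7
tool_pos: [0.6334, 0.1974, 0.2035]
tool_rot: [0.632, 1.839, -1.839]
contact_force: [-0.4, 0.4, -4.2]
opening: 0.0553
```

```bash
python3 - <<'E'
from p4 import *
report();eyenow()
rows([(T_([.6035,.1975,.3495]),O0,1)],.3)
for n in('side','wrist'): d=grab(n,n+'8.png')
d=dict(np.load('pics/side8.png.npz'));im=cv2.cvtColor(d['frame'],cv2.COLOR_RGB2BGR)[90:160,220:290]
cv2.imwrite('pics/side8c.png',cv2.resize(im,None,fx=8,fy=8,interpolation=cv2.INTER_CUBIC))
E
```

```text
t 14.70 tcp [0.6334 0.1974 0.2035] tilt 38.0 yaw(y) 0.0 yaw(z) -180.0 zz 0.000 F [-0.43  0.37 -4.2 ] op 0.0553 q [ 0.27 -0.27  2.   -0.24  0.78  1.95] grasp [0.6217 0.1974 0.2185]
eye now [0.6064 0.1974 0.3495]
1 rows end [0.6308 0.1975 0.2036]
0, 0, 0.002, 0.2, -0.17, -0.01, 0.3
```

View pics/side8c.png

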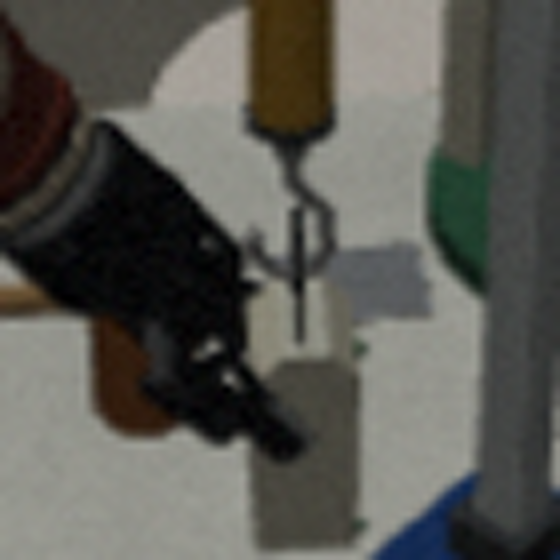

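View pics/wrist8.png

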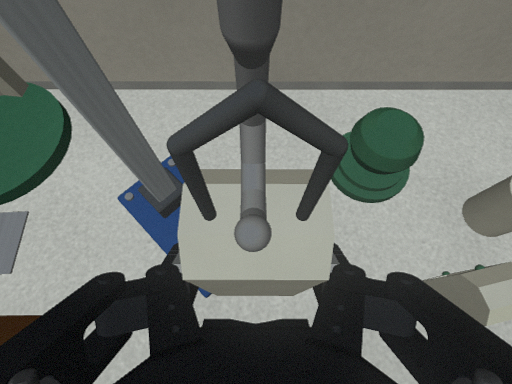

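The eye surrounds the hook: the tip ball at (253,233) is in front of the eye and the shank is behind it. In the side view the eye line at crop x=299 sits over the seat. I'll nudge −2 mm in x and +1 mm in y, then lower to just above contact.

Emit:
{"api": "servo_tool", "payload": {
  "commands": [0,0,0.002,0.2,-0.1,-0.1,0.3,0,0,0,0.3,0.4,0,0.3,0,0,0,0.3,0.4,0,0.3,0,0,0,0.3,0.4,0,0.3,0,0,0,0.3,0.4,0,0.3,0,0,0,0,0,0,0.3]
}}

```text
t: 15.4
tool_pos: [0.6289, 0.1987, 0.1798]
tool_rot: [0.631, 1.839, -1.839]
contact_force: [0.2, 0.1, -5.1]
opening: 0.0554
```

```bash
python3 - <<'E'
from p4 import *
report();eyenow()
F=[]
for i in range(16):
    F.append(monitor.get_obs()['contact_force']); d=viewer.get_image('side')
F=np.array(F);print(F.mean(0).round(2),F.std(0).round(2)); print(F[:,2].round(2))
report();eyenow()
rows([(T_([.604,.1975,.325]),O0,1)],.3)
im=cv2.cvtColor(d['frame'],cv2.COLOR_RGB2BGR)[90:160,220:290]
cv2.imwrite('pics/side9c.png',cv2.resize(im,None,fx=8,fy=8,interpolation=cv2.INTER_CUBIC))
E
```

```text
t 15.40 tcp [0.6289 0.1987 0.1798] tilt 38.0 yaw(y) 0.0 yaw(z) -179.9 zz 0.001 F [ 0.15  0.14 -5.09] op 0.0554 q [ 0.27 -0.25  2.03 -0.25  0.73  1.98] grasp [0.6173 0.1987 0.1948]
eye now [0.6019 0.1988 0.3258]
[-0.09  0.06 -4.82] [0.4  0.4  0.59]
[-5.09 -4.71 -4.56 -3.92 -3.8  -5.   -5.16 -4.55 -5.49 -5.14 -5.22 -4.59
 -6.18 -4.66 -5.02 -3.97]
t 16.20 tcp [0.6298 0.199  0.1817] tilt 38.1 yaw(y) 0.1 yaw(z) -179.9 zz -0.000 F [-0.19  0.45 -5.54] op 0.0551 q [ 0.27 -0.25  2.03 -0.25  0.73  1.98] grasp [0.6181 0.199  0.1967]
eye now [0.6024 0.1989 0.3276]
1 rows end [0.6313 0.1975 0.1791]
0.001, 0.001, 0, 0.04, 0.3, 0.15, 0.3
```

View pics/side9c.png

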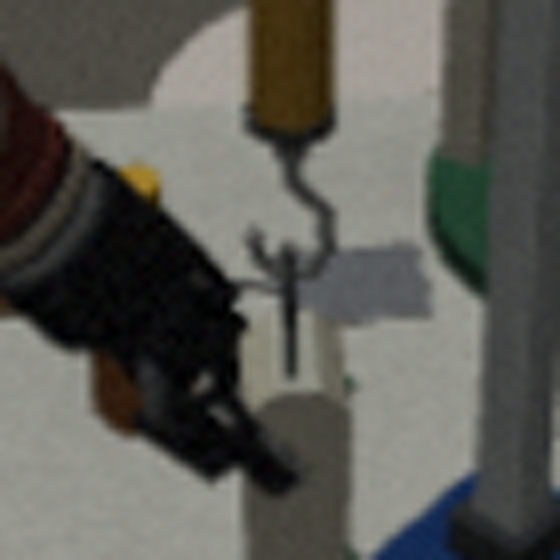

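Emit:
{"api": "servo_tool", "payload": {
  "commands": [0,0,0,-0.1,0.1,0.1,0.3,0,0,0,0.31,0.39,0,0.3,0,0,0,0.31,0.39,0,0.3,0,0,0,0.31,0.39,0,0.3,0,0,0,0.31,0.39,0,0.3,0,0,0,0.31,0.39,0,0.3,0,0,0,0,0,0,0.3]
}}

```text
t: 16.9
tool_pos: [0.6316, 0.1983, 0.155]
tool_rot: [0.634, 1.837, -1.835]
contact_force: [-0.7, 0.7, -3.5]
opening: 0.0548
```

```bash
cat > chk.py <<'E'
from p4 import *
import sys
F=[];P=[];EY=[]
n=int(sys.argv[1]);tag=sys.argv[2]
for i in range(n):
    o,p,M=state();F.append(o['contact_force']);EY.append(p+M@E_T);P.append(o['wrist_torque']);d=viewer.get_image('side')
F=np.array(F);print('t',o['t'],'F',F.mean(0).round(2),'se',(F.std(0)/np.sqrt(n)).round(2),'eye',np.mean(EY,0).round(4),'tq',np.mean(P,0).round(3))
report()
im=cv2.cvtColor(d['frame'],cv2.COLOR_RGB2BGR)[95:175,220:290]
cv2.imwrite('pics/side%sc.png'%tag,cv2.resize(im,None,fx=7,fy=7,interpolation=cv2.INTER_CUBIC))
W=pts(d);np.savez('pics/side%s.png.npz'%tag,**d)
# hook bottom by dark rows
E
python3 chk.py 6 10
```

```text
t 17.15 F [-0.74  0.42 -3.49] se [0.12 0.14 0.05] eye [0.6042 0.1982 0.302 ] tq [0.014 0.7   0.058]
t 17.20 tcp [0.6323 0.1985 0.1569] tilt 38.3 yaw(y) 0.2 yaw(z) -179.9 zz -0.001 F [-1.27  0.18 -3.92] op 0.0555 q [ 0.27 -0.22  2.05 -0.26  0.68  1.99] grasp [0.6205 0.1984 0.1718]
```

View pics/side10c.png

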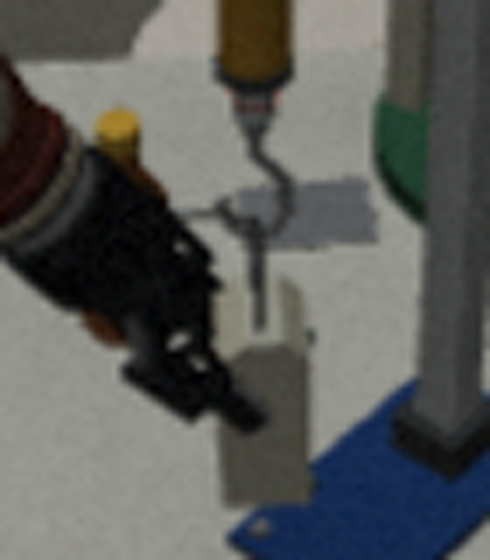

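The eye is on the hook and the spring is taking load: F is −3.5 N and the draw is about 18 mm, which matches 50 N/m. I'll shift −1.5 mm in x, since Fx is −0.7 N, and continue down.

Emit:
{"api": "servo_tool", "payload": {
  "commands": [0,0,0,0.2,0.1,-0.05,0.3,0,0,0,0.35,0.36,0,0.3,0,0,0,0.31,0.39,0,0.3,0,0,0,0.31,0.39,0,0.3,0,0,0,0.31,0.39,0,0.3,0,0,0,0.31,0.39,0,0.3,0,0,0,0.31,0.39,0,0.3,0,0,0,0.31,0.39,0,0.3,0,0,0,0.31,0.39,0,0.3,0,0,0,0.31,0.39,0,0.3,0,0,0,0,0,0,0.3]
}}

```text
t: 18.3
tool_pos: [0.6324, 0.1989, 0.1085]
tool_rot: [0.641, 1.834, -1.83]
contact_force: [0.8, -0.7, -1.8]
opening: 0.0549
```

```bash
python3 chk.py 10 11; python3 -c "
from p4 import *
rows([(T_([.603,.198,.24]),O0,1)],.3)"
```

```text
t 18.75 F [-1.93 -1.37 -1.39] se [0.32 0.23 0.1 ] eye [0.604  0.1987 0.2553] tq [-0.035  0.469 -0.146]
t 18.80 tcp [0.6328 0.199  0.1098] tilt 38.7 yaw(y) 0.2 yaw(z) -179.9 zz -0.002 F [-2.44 -1.84 -1.45] op 0.0558 q [ 0.27 -0.16  2.08 -0.31  0.58  2.04] grasp [0.6209 0.199  0.1246]
1 rows end [0.6304 0.198  0.0941]
0.003, 0, -0.01, 1.17, 1.07, 0.11, 0.3
```

View pics/side11c.png

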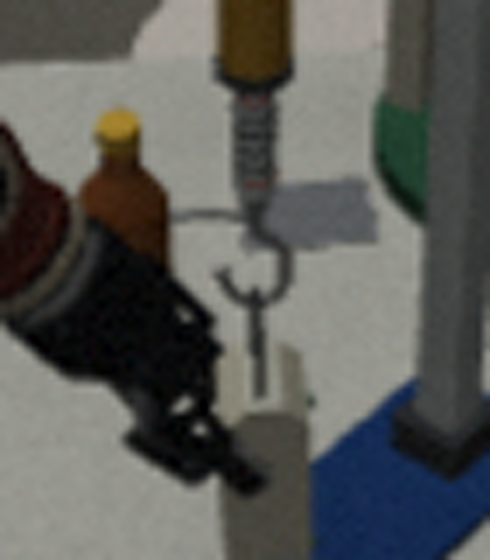

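```bash
python3 - <<'E'
from p4 import *
for i in range(6):
    o,p,M=state();print(o['t'],np.round(o['contact_force'],2),np.round(o['wrist_torque'],3),(p+M@E_T).round(4));d=grab(['wrist','top'][i%2],['wrist11.png','top11.png'][i%2])
E
```

```text
18.8 [-2.44 -1.84 -1.45] [-0.06   0.49  -0.145] [0.604  0.1987 0.2554]
18.85 [-1.93 -1.59 -0.81] [-0.067  0.518 -0.163] [0.604  0.1987 0.2554]
18.9 [-1.61 -1.43 -1.14] [ 0.001  0.428 -0.149] [0.604  0.1987 0.2553]
18.95 [-2.15 -0.93 -0.6 ] [-0.031  0.467 -0.153] [0.604  0.1987 0.2553]
19.0 [-2.18 -0.77 -1.75] [-0.032  0.46  -0.154] [0.604  0.1987 0.2553]
19.05 [-1.96 -1.74 -1.59] [-0.044  0.475 -0.099] [0.604  0.1987 0.2552]
```

View pics/wrist11.png

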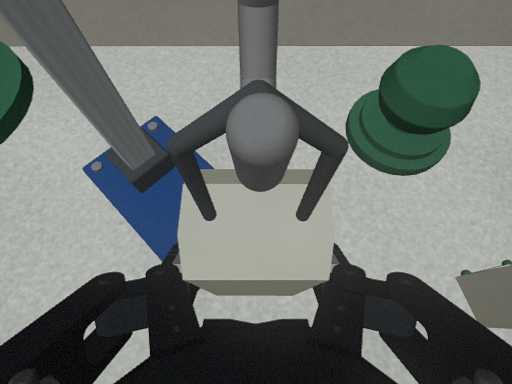

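The hook is pushing the eye towards −x and −y, about −2 N and −1.3 N, so the eye sits slightly off the seat's lowest point. I'll centre it by moving −x and −y.

Emit:
{"api": "servo_tool", "payload": {
  "commands": [0,0,-0.005,0.2,-0.15,0.1,0.3,0,0,-0.003,0.15,-0.1,0.05,0.3,0,0,0,0,0,0,0.3]
}}

```text
t: 19.4
tool_pos: [0.6308, 0.199, 0.1126]
tool_rot: [0.638, 1.837, -1.827]
contact_force: [0.7, -0.3, -0.6]
opening: 0.0552
```

```bash
python3 chk.py 6 12
```

```text
t 19.65 F [ 1.38  1.21 -1.27] se [0.3  0.31 0.23] eye [0.6021 0.1983 0.2579] tq [0.035 0.397 0.113]
t 19.70 tcp [0.6303 0.1989 0.1118] tilt 38.5 yaw(y) 0.5 yaw(z) -179.8 zz -0.003 F [ 2.32  2.48 -0.78] op 0.0555 q [ 0.27 -0.17  2.09 -0.29  0.59  2.03] grasp [0.6185 0.1988 0.1266]
```

Emit:
{"api": "servo_tool", "payload": {
  "commands": [0,0,0,0.22,0.35,-0.03,0.3,0,0,0,0.25,0.31,0,0.3,0,0,0,0.25,0.31,0,0.3,0,0,0,0.25,0.31,0,0.3,0,0,0,0.25,0.31,0,0.3,0,0,0,0,0,0,0.3,0,0,0,0,0,0,0.3,0,0,0,0,0,0,0.3]
}}

```text
t: 20.5
tool_pos: [0.6307, 0.199, 0.0896]
tool_rot: [0.637, 1.837, -1.829]
contact_force: [0.6, -0.3, 0.9]
opening: 0.0551
```

```bash
python3 chk.py 10 13
```

```text
t 20.95 F [0.85 0.23 0.07] se [0.14 0.14 0.14] eye [0.6024 0.1984 0.2354] tq [0.    0.31  0.064]
t 21.00 tcp [0.6307 0.199  0.0896] tilt 38.5 yaw(y) 0.5 yaw(z) -179.8 zz -0.003 F [ 0.14  0.18 -0.45] op 0.0557 q [ 0.27 -0.14  2.1  -0.32  0.55  2.06] grasp [0.6189 0.1989 0.1045]
```

View pics/side13c.png

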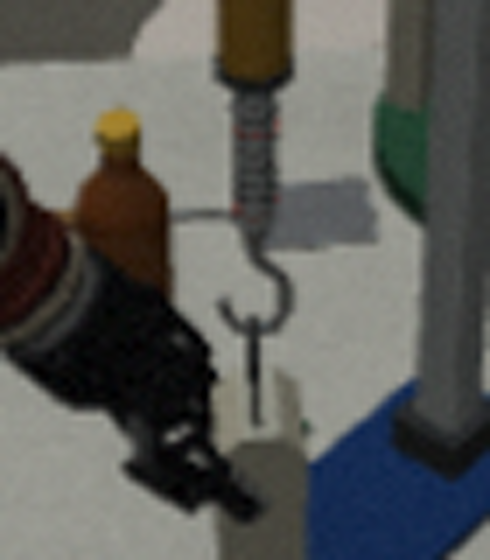

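```bash
python3 chk.py 30 14
```

```text
t 22.45 F [ 0.78  0.51 -0.16] se [0.09 0.09 0.11] eye [0.6024 0.1984 0.2352] tq [0.007 0.295 0.051]
t 22.50 tcp [0.6307 0.199  0.0895] tilt 38.5 yaw(y) 0.5 yaw(z) -179.8 zz -0.003 F [ 1.09 -0.37 -0.45] op 0.0553 q [ 0.27 -0.14  2.1  -0.32  0.55  2.06] grasp [0.6189 0.1989 0.1044]
```

Emit:
{"api": "servo_tool", "payload": {
  "commands": [0,0,0,0.08,0.2,-0.03,0.3,0,0,0,0,0,0,0.3,0,0,0,0,0,0,0.3,0,0,0,0,0,0,0.3],
  "grip_force": 20
}}

```text
t: 22.9
tool_pos: [0.6308, 0.199, 0.0866]
tool_rot: [0.636, 1.838, -1.83]
contact_force: [0.4, 0.5, 1.2]
opening: 0.0553
```

```bash
python3 chk.py 16 15
```

```text
t 23.65 F [ 0.25  0.27 -0.04] se [0.11 0.11 0.15] eye [0.6027 0.1985 0.2324] tq [-0.011  0.292  0.01 ]
t 23.70 tcp [0.6308 0.199  0.0866] tilt 38.4 yaw(y) 0.4 yaw(z) -179.8 zz -0.003 F [-0.24  0.04  0.33] op 0.0550 q [ 0.27 -0.13  2.1  -0.32  0.54  2.06] grasp [0.619  0.199  0.1015]
```

All three force components are within noise of zero, so the spring carries the weight. Opening the fingers gently.

Emit:
{"api": "servo_tool", "payload": {
  "commands": [0,0,0,0,0,0,0.66,0,0,0,0,0,0,0.67,0,0,0,0,0,0,0.69,0,0,0,0,0,0,0.72,0,0,0,0,0,0,0.76,0,0,0,0,0,0,0.82,0,0,0,0,0,0,0.9,0,0,0,0,0,0,0.95]
}}

```text
t: 24.5
tool_pos: [0.6306, 0.1989, 0.0863]
tool_rot: [0.636, 1.838, -1.831]
contact_force: [0.1, -0.5, 0.1]
opening: 0.0811
```

```bash
python3 chk.py 4 16; python3 - <<'E'
from p4 import *
d=grab('wrist','wrist16.png')
E
```

```text
t 24.65 F [ 0.18  0.02 -0.31] se [0.05 0.18 0.35] eye [0.6025 0.1984 0.2321] tq [-0.005  0.274  0.017]
t 24.70 tcp [0.6305 0.1989 0.0863] tilt 38.4 yaw(y) 0.4 yaw(z) -179.8 zz -0.003 F [-0.04 -0.61 -0.2 ] op 0.0810 q [ 0.27 -0.13  2.1  -0.32  0.54  2.06] grasp [0.6187 0.1988 0.1012]
```

View pics/side16c.png

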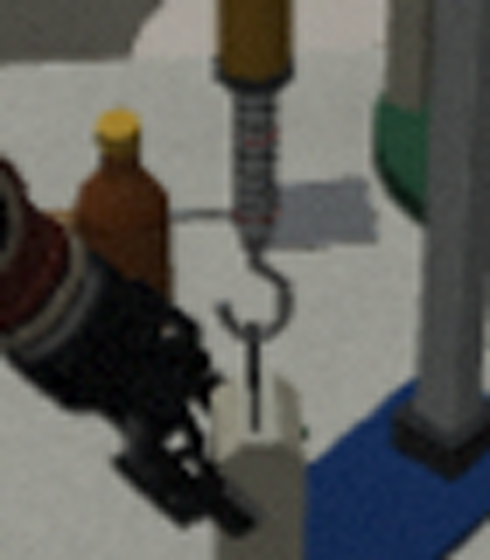

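View pics/wrist16.png

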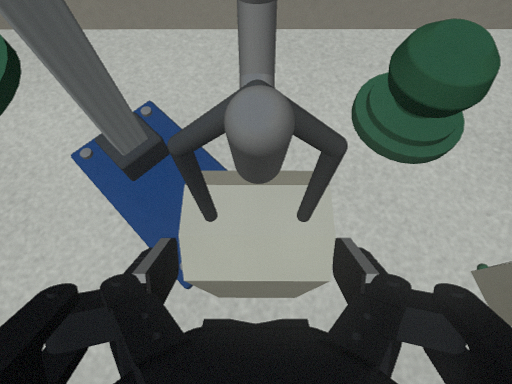

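The mould hangs free. The pads at (155,265) and (350,265) are clear of its sides, and the hook neither dropped nor jumped. Backing straight off along the fingers.

Emit:
{"api": "servo_tool", "payload": {
  "commands": [0,0,0,0,-0.6,0,0.95,0,0,0,0,-1.2,0,0.95,0,0,0,0,-1.5,0,0.95,0,0,0,0,-1.8,0,0.95,0,0,0,0,-2,0,0.95,0,0,0,0,-2,0,0.95,0,0,0,0,-2,0,0.95,0,0,0,0,-2,0,0.95]
}}

```text
t: 25.55
tool_pos: [0.5442, 0.1976, 0.1908]
tool_rot: [0.632, 1.84, -1.836]
contact_force: [0.8, 0.2, -0.1]
opening: 0.081
```

```bash
python3 - <<'E'
from p4 import *
report()
d=grab('side','side17.png')
im=cv2.cvtColor(d['frame'],cv2.COLOR_RGB2BGR)[60:180,190:310]
cv2.imwrite('pics/side17c.png',cv2.resize(im,None,fx=5,fy=5,interpolation=cv2.INTER_CUBIC))
# plan to key: straight-down, fingers shut
Kp=np.array([.461,-.396,.062])
O2=ori(0,0)@FL
rows([((.42,.05,.30),ori(0,15)@FL,None),((.461,-.396,.062+.038+.05),O2,None)],0,step=4)
E
```

```text
t 25.55 tcp [0.5442 0.1976 0.1908] tilt 38.0 yaw(y) 0.3 yaw(z) -179.9 zz -0.002 F [ 0.8   0.15 -0.06] op 0.0810 q [ 0.33 -0.49  2.19 -0.27  0.82  2.02] grasp [0.5325 0.1975 0.2057]
18 rows end [ 0.461 -0.396  0.15 ]
0.001, 0, -0.068, 0.54, -2.68, 2.46, 0, 0.001, 0, -0.068, 0.73, -2.63, 2.46, 0, 0.001, 0, -0.068, 0.9, -2.57, 2.46, 0, 0, 0, -0.068, 1.07, -2.5, 2.47, 0, 0.001, 0.001, -0.068, 1.24, -2.42, 2.47, 0, 0, 0, -0.067, 1.41, -2.34, 2.47, 0, 0, 0, -0.022, -0.01, 1.3, 3.72, 0, 0, 0, -0.022, -0.03, 1.29, 3.72, 0, 0, 0, -0.022, -0.06, 1.29, 3.72, 0, 0, 0, -0.022, -0.09, 1.29, 3.72, 0, 0, 0, -0.022, -0.12, 1.29, 3.72, 0, 0, 0, -0.022, -0.15, 1.29, 3.71, 0, 0, 0, -0.022, -0.18, 1.28, 3.72, 0, 0, 0, -0.022, -0.2, 1.28, 3.71, 0, 0, 0, -0.022, -0.23, 1.28, 3.72, 0, 0, 0, -0.021, -0.26, 1.27, 3.71, 0, 0, 0, -0.022, -0.29, 1.26, 3.72, 0, 0, 0, -0.021, -0.31, 1.26, 3.71, 0
```

View pics/side17c.png

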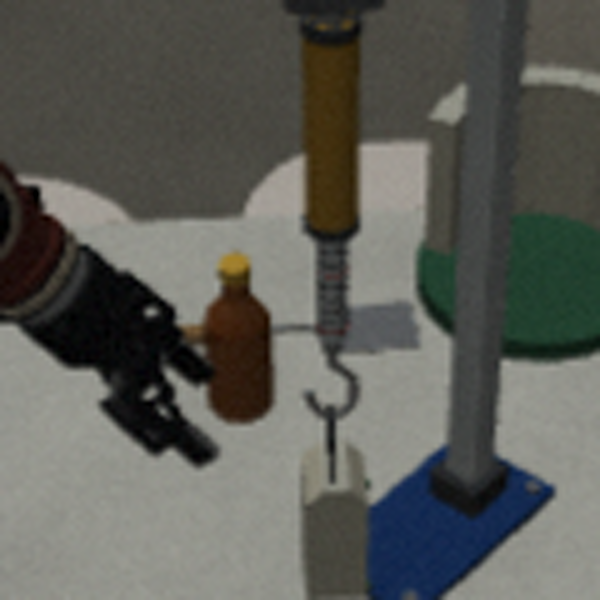

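Emit:
{"api": "servo_tool", "payload": {
  "commands": [0,0,0,0.8,-2.7,1,0.5,0,0,-0.068,0.9,-2.7,2.4,0,0,0,-0.068,0.9,-2.6,2.6,0,0,0,-0.068,1,-2.5,2.6,0,0,0,-0.068,1.2,-2.4,2.6,0,0,0,-0.068,1.4,-2.3,2.6,0,0,0,-0.068,1,-1,3,0]
}}

```text
t: 26.3
tool_pos: [0.3921, 0.0278, 0.2997]
tool_rot: [0.241, 2.087, -2.079]
contact_force: [1.8, -0.7, 0.3]
opening: -0.0002
```

```bash
cat > p5.py <<'E'
from p4 import *
O2=ori(0,0)@FL
E
python3 - <<'E'
from p5 import *
report()
rows([((.455,-.396,.22),O2,11)],0,step=4)
E
```

```text
t 26.30 tcp [0.3921 0.0278 0.2997] tilt 14.1 yaw(y) 1.4 yaw(z) -179.0 zz -0.002 F [ 1.76 -0.73  0.27] op -0.0002 q [-0.16 -0.8   2.1   0.04  1.61  1.41] grasp [0.3874 0.0277 0.3181]
11 rows end [ 0.455 -0.396  0.22 ]
0, 0.002, -0.022, -0.32, 0.82, 3.86, 0, 0, 0.001, -0.022, -0.34, 0.81, 3.86, 0, 0, 0.002, -0.023, -0.36, 0.8, 3.86, 0, 0.001, 0.001, -0.022, -0.39, 0.8, 3.86, 0, 0, 0.002, -0.023, -0.41, 0.79, 3.86, 0, 0, 0.001, -0.022, -0.44, 0.78, 3.86, 0, 0.001, 0.002, -0.023, -0.46, 0.77, 3.86, 0, 0, 0.001, -0.022, -0.48, 0.76, 3.86, 0, 0.001, 0.002, -0.023, -0.5, 0.76, 3.86, 0, 0, 0.001, -0.022, -0.53, 0.75, 3.86, 0, 0.001, 0.002, -0.023, -0.55, 0.73, 3.85, 0
```

Emit:
{"api": "servo_tool", "payload": {
  "commands": [0,0.001,-0.022,-0.35,0.8,3.85,0,0,0.001,-0.022,-0.35,0.8,3.85,0,0,0.001,-0.022,-0.35,0.8,3.85,0,0,0.001,-0.022,-0.4,0.8,3.85,0,0,0.001,-0.022,-0.4,0.8,3.85,0,0,0.001,-0.022,-0.45,0.8,3.85,0,0,0.001,-0.022,-0.45,0.75,3.85,0,0,0.001,-0.022,-0.5,0.75,3.85,0,0,0.001,-0.022,-0.5,0.75,3.85,0,0,0.001,-0.022,-0.5,0.75,3.85,0,0,0.001,-0.022,-0.5,0.75,3.85,0,0,0,0,0,0,0,0]
}}

```text
t: 27.5
tool_pos: [0.4572, -0.4189, 0.2211]
tool_rot: [0.012, 2.218, -2.217]
contact_force: [-0.2, 1.3, 0.6]
opening: 0.0002
```

```bash
python3 - <<'E'
from p5 import *
report()
d=grab('wrist','wrist18.png');W=pts(d);o,p,M=state();L=(W-p)@M
f=d['frame'].astype(int);m=(f[...,1]>f[...,0]+30)&(f[...,1]>f[...,2]+20)&(np.hypot(W[...,0]-.461,W[...,1]+.396)<.03)
P=W[m];print('key',m.sum(),P.mean(0).round(4),P.min(0).round(4),P.max(0).round(4))
q=(abs(L[...,2])<.03)&(abs(L[...,0])<.03)&(L[...,1]>-.08)&(L[...,1]<.0);Q=L[q];k=np.argsort(-Q[:,1])[:5];print('tips',Q[k].round(4))
s=grab('side','side18.png')
im=cv2.cvtColor(s['frame'],cv2.COLOR_RGB2BGR)[60:180,190:310]
cv2.imwrite('pics/side18c.png',cv2.resize(im,None,fx=5,fy=5,interpolation=cv2.INTER_CUBIC))
rows([((.461,-.396,.05),O2,8)],0)
E
```

```text
t 27.50 tcp [ 0.4572 -0.4189  0.2211] tilt 0.5 yaw(y) 0.5 yaw(z) 179.9 zz -0.000 F [-0.21  1.33  0.56] op 0.0002 q [-0.87  0.02  1.6   0.01  1.52  0.71] grasp [ 0.457  -0.4189  0.2401]
key 355 [ 0.4625 -0.398   0.0605] [ 0.4481 -0.4114  0.0496] [ 0.4754 -0.384   0.0626]
tips [[-0.0105 -0.0411  0.0014]
 [-0.0106 -0.0414 -0.0018]
 [-0.0107 -0.0416  0.0009]
 [-0.0107 -0.0416 -0.004 ]
 [-0.0107 -0.0417 -0.0008]]
8 rows end [ 0.461 -0.396  0.05 ]
0, 0, -0.001, -0.02, 2.17, -0.25, 0, 0, 0, -0.002, -0.02, 2.17, -0.25, 0, 0, 0, -0.001, -0.03, 2.17, -0.25, 0, 0, 0, -0.002, -0.03, 2.17, -0.25, 0, 0, 0, -0.001, -0.03, 2.16, -0.25, 0, 0, 0, -0.002, -0.03, 2.17, -0.25, 0, 0, 0, -0.001, -0.04, 2.16, -0.26, 0, 0, 0.001, -0.002, -0.04, 2.17, -0.25, 0
```

View pics/wrist18.png

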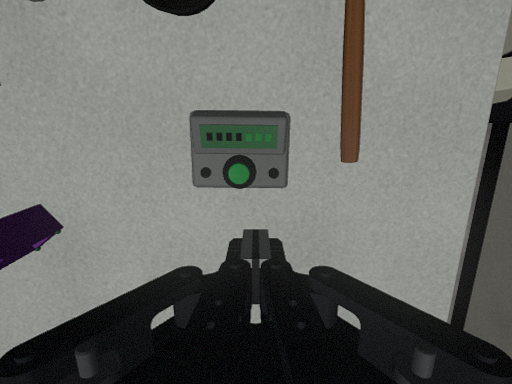

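View pics/side18c.png

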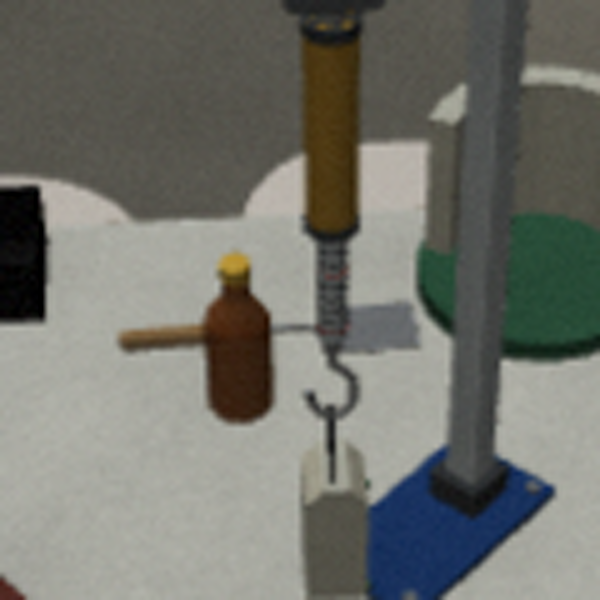

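The console key is at (238,173). The mould hangs in the same place as in the previous side view, hook at (330,390). Descending over the key.

Emit:
{"api": "servo_tool", "payload": {
  "commands": [0,0,-0.001,-0.05,2.1,-0.26,0,0,0,-0.001,-0.05,2.1,-0.26,0,0,0,-0.001,-0.05,2.1,-0.26,0,0,0,-0.001,-0.05,2.1,-0.26,0,0,0,-0.001,-0.05,2.1,-0.26,0,0,0,-0.001,-0.05,2.1,-0.26,0,0,0,-0.001,-0.05,2,-0.26,0,0,0,0,0,0,0,0]
}}

```text
t: 28.4
tool_pos: [0.4663, -0.3905, 0.0836]
tool_rot: [0.011, 2.195, -2.221]
contact_force: [0.5, 0.9, -0.1]
opening: -0.0001
```

```bash
python3 - <<'E'
from p5 import *
report()
rows([((.461,-.3965,.03),O2,3)],0)
for k in (17,18):
    d=dict(np.load('pics/side%d.png.npz'%k)); 
a=np.load('pics/side17.png.npz')['frame'].astype(int);b=np.load('pics/side18.png.npz')['frame'].astype(int)
s=grab('side','side19.png');c=s['frame'].astype(int)
def prof(f): # subpixel hook/mould position via dark column profile
    g=f[130:175,245:275].sum(-1); return cv2.phaseCorrelate(np.float64(b[100:185,240:275].sum(-1)),np.float64(f[100:185,240:275].sum(-1)))
print(prof(a),prof(c))
E
```

```text
t 28.40 tcp [ 0.4663 -0.3905  0.0836] tilt 1.3 yaw(y) -32.2 yaw(z) -179.5 zz 0.012 F [ 0.52  0.85 -0.11] op -0.0001 q [-0.82  0.09  1.76  0.01  1.27  0.74] grasp [ 0.466  -0.3903  0.1026]
3 rows end [ 0.461  -0.3965  0.03  ]
-0.004, 0.003, -0.006, 0.21, 1.79, 0.18, 0, -0.004, 0.003, -0.006, 0.2, 1.78, 0.18, 0, -0.004, 0.003, -0.007, 0.19, 1.79, 0.19, 0
((-0.015764764116852348, 0.028148324276699555), 1.0132617340204182) ((-0.005243102779722619, 0.004662071482201213), 1.0081787105132938)
```

Emit:
{"api": "servo_tool", "payload": {
  "commands": [-0.004,0.003,-0.006,0.2,1.8,0.2,0,-0.004,0.003,-0.006,0.2,1.6,0.2,0,-0.004,0.003,-0.006,0.2,1.5,0.2,0,0,0,0,0,0,0,0]
}}

```text
t: 28.85
tool_pos: [0.4638, -0.4003, 0.0382]
tool_rot: [0.008, 2.21, -2.226]
contact_force: [-0.8, 1.0, -0.5]
opening: -0.0002
```

```bash
python3 - <<'E'
from p5 import *
report()
rows([((.461,-.3965,.024),O2,1)],0)
d=grab('wrist','wrist20.png')
E
```

```text
t 28.85 tcp [ 0.4638 -0.4003  0.0382] tilt 0.6 yaw(y) -46.3 yaw(z) -180.0 zz 0.007 F [-0.81  0.97 -0.46] op -0.0002 q [-0.83  0.16  1.77  0.    1.21  0.74] grasp [ 0.4636 -0.4001  0.0572]
1 rows end [ 0.461  -0.3965  0.024 ]
-0.007, 0, -0.007, 0.29, 1.41, -0.39, 0
```

View pics/wrist20.png

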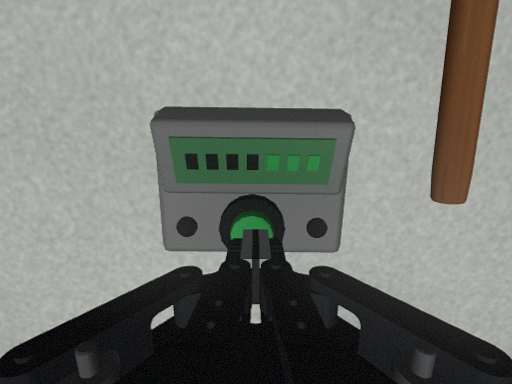

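The shut fingertips at (256,235) are over the key at (252,225). Last correction, then the press in small steps.

Emit:
{"api": "servo_tool", "payload": {
  "commands": [-0.005,0,-0.005,0.2,0.7,-0.4,0,0,0,0,0,0.5,0,0,0,0,0,0,0,0,0]
}}

```text
t: 29.2
tool_pos: [0.4628, -0.3975, 0.0273]
tool_rot: [0.005, 2.215, -2.224]
contact_force: [0.1, -0.1, -0.1]
opening: -0.0004
```

```bash
python3 - <<'E'
from p5 import *
report()
E
```

```text
t 29.20 tcp [ 0.4628 -0.3975  0.0273] tilt 0.3 yaw(y) -46.5 yaw(z) 180.0 zz 0.004 F [ 0.14 -0.1  -0.08] op -0.0004 q [-0.83  0.17  1.78  0.    1.19  0.74] grasp [ 0.4628 -0.3974  0.0463]
```

Emit:
{"api": "servo_tool", "payload": {
  "commands": [0,0,0,0,0.4,0,0,0,0,0,0,0.4,0,0,0,0,0,0,0.3,0,0]
}}

```text
t: 29.5
tool_pos: [0.4635, -0.398, 0.0171]
tool_rot: [0.006, 2.213, -2.225]
contact_force: [-0.8, 1.2, 3.2]
opening: -0.0001
```

```bash
python3 - <<'E'
from p5 import *
report();d=grab('wrist','wrist21.png');report()
E
```

```text
t 29.50 tcp [ 0.4635 -0.398   0.0171] tilt 0.4 yaw(y) -47.8 yaw(z) -180.0 zz 0.006 F [-0.81  1.16  3.23] op -0.0001 q [-0.83  0.18  1.78 -0.    1.17  0.74] grasp [ 0.4634 -0.3979  0.0361]
t 29.55 tcp [ 0.4635 -0.398   0.0168] tilt 0.4 yaw(y) -47.4 yaw(z) 180.0 zz 0.006 F [-1.41  1.45  3.36] op 0.0002 q [-0.83  0.18  1.78  0.    1.17  0.74] grasp [ 0.4634 -0.3979  0.0358]
```

Force 3.3 N: the key is nearly down. I'll press on until the force rises past 4 N at the stop.

Emit:
{"api": "servo_tool", "payload": {
  "commands": [0,0,0,0,0.25,0,0,0,0,0,0,0.3,0,0,0,0,0,0,0.3,0,0]
}}

```text
t: 29.85
tool_pos: [0.4636, -0.3982, 0.016]
tool_rot: [0.001, 2.216, -2.224]
contact_force: [-8.4, 7.4, 18.0]
opening: -0.0002
```

```bash
python3 - <<'E'
from p5 import *
report();d=grab('wrist','wrist22.png');report();viewer.get_image('side');report()
E
```

```text
t 29.85 tcp [ 0.4636 -0.3982  0.016 ] tilt 0.2 yaw(y) -58.8 yaw(z) -180.0 zz 0.003 F [-8.36  7.4  18.03] op -0.0002 q [-0.83  0.19  1.78 -0.    1.17  0.74] grasp [ 0.4636 -0.3981  0.035 ]
t 29.90 tcp [ 0.4636 -0.3982  0.016 ] tilt 0.2 yaw(y) -59.0 yaw(z) -180.0 zz 0.003 F [-8.71  7.81 17.16] op -0.0001 q [-0.83  0.19  1.78 -0.    1.17  0.74] grasp [ 0.4636 -0.3981  0.035 ]
t 29.95 tcp [ 0.4636 -0.3982  0.016 ] tilt 0.2 yaw(y) -58.9 yaw(z) -180.0 zz 0.003 F [-7.51  7.46 17.6 ] op 0.0002 q [-0.83  0.19  1.78 -0.    1.17  0.74] grasp [ 0.4636 -0.3981  0.035 ]
```

View pics/wrist22.png

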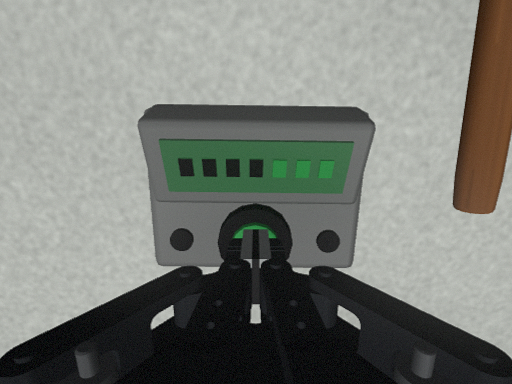

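```bash
python3 - <<'E'
from p5 import *
for n in('wrist18','wrist20','wrist21','wrist22'):
    d=dict(np.load('pics/%s.png.npz'%n));W=pts(d);f=d['frame'].astype(int)
    m=(f[...,1]>f[...,0]+30)&(f[...,1]>f[...,2]+20)&(np.hypot(W[...,0]-.4615,W[...,1]+.397)<.016)
    P=W[m];print(n,m.sum(),np.percentile(P[:,2],[10,50,90]).round(4))
    r=np.hypot(W[...,0]-.4615,W[...,1]+.397);q=(r>.016)&(r<.019)&(W[...,0]>.4615)&(f.sum(-1)<120);print('  ring',q.sum(),np.percentile(W[q][:,2],[10,50,90]).round(4))
E
```

```text
wrist18 355 [0.0597 0.0607 0.0617]
  ring 3741 [0.3204 0.3444 0.3589]
wrist20 706 [0.058  0.0607 0.0616]
  ring 2238 [0.0511 0.1418 0.1662]
wrist21 348 [0.0532 0.055  0.0599]
  ring 2059 [0.0509 0.1086 0.1453]
wrist22 305 [0.0522 0.054  0.0591]
  ring 1912 [0.0508 0.1043 0.1447]
```

The key face dropped from 60.7 mm to 54 mm and is at its stop, still above the 51 mm ring, so it's fully pressed. Lifting off.

Emit:
{"api": "servo_tool", "payload": {
  "commands": [0,0,0,0,-0.4,0,0,0,0,0,0,-1,0,0,0,0,0,0,-2,0,0,0,0,0,0,-3,0,0,0,0,0,0,-3,0,0,0,0,0,0,-3,0,0,0,0,0,0,-1,0,0,0,0,0,0,0,0,0]
}}

```text
t: 30.75
tool_pos: [0.4636, -0.3978, 0.1554]
tool_rot: [0.003, 2.214, -2.224]
contact_force: [-0.2, -0.2, -0.3]
opening: -0.0003
```

```bash
python3 - <<'E'
from p5 import *
report()
d=grab('wrist','wrist23.png');W=pts(d);f=d['frame'].astype(int)
m=(f[...,1]>f[...,0]+30)&(f[...,1]>f[...,2]+20)&(np.hypot(W[...,0]-.4615,W[...,1]+.397)<.016)
print('key z',np.percentile(W[m][:,2],[10,50,90]).round(4))
b=np.load('pics/side18.png.npz')['frame'].astype(float)
for i in range(4):
    s=grab('side','side24.png');c=s['frame'].astype(float)
    print(s is not None,cv2.phaseCorrelate(b[100:185,240:275].sum(-1),c[100:185,240:275].sum(-1)))
im=cv2.cvtColor(s['frame'],cv2.COLOR_RGB2BGR);cv2.imwrite('pics/side24b.png',im)
grab('top','top24.png')
E
```

```text
t 30.75 tcp [ 0.4636 -0.3978  0.1554] tilt 0.3 yaw(y) -50.9 yaw(z) -180.0 zz 0.004 F [-0.17 -0.17 -0.31] op -0.0003 q [-0.83  0.04  1.69 -0.    1.41  0.74] grasp [ 0.4635 -0.3977  0.1744]
key z [0.0596 0.0608 0.0617]
True ((0.031427910450947394, 0.002718373331326518), 1.0084031765596448)
True ((-0.009225962560932999, -0.0040765047334190285), 1.0273059244349345)
True ((0.010430075939630967, -0.009846258585369583), 1.011742435348263)
True ((0.01854409539787838, 0.04729038450177825), 1.008828703970306)
```

View pics/side24b.png

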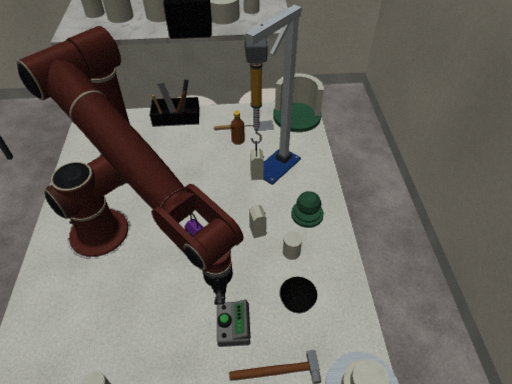

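View pics/top24.png

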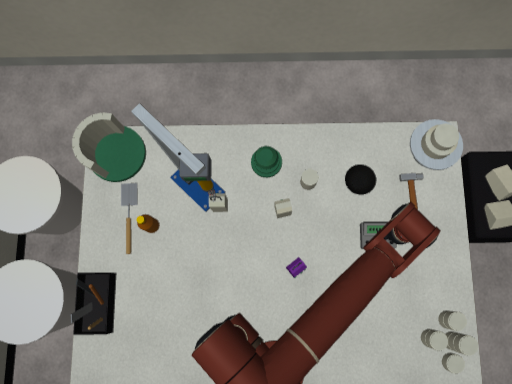

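The mould hangs still on the hook at side pixel (257,150), shifted less than 0.05 px. The key is back up at 60.8 mm, the bystanders haven't moved, and the robot is touching nothing. Handing in.

```bash
python3 -c "
from station import ticket
print(ticket.finish_job())"
```

```text
the job is handed in; nothing more can be done
None
```

The job is handed in: the mould was hung on the scale hook, released with the spring carrying its weight, and the green key was pressed right down and let up. It was done by about 31 s on the robot's clock, and no verdict was given.

**What my last checks showed**
- **Release:** The force on the tool averaged within noise of zero on all axes just before I opened the fingers (−0.04 ± 0.15 N vertically). The hook neither dropped nor jumped visibly. The mould weighs about 4.8 N (0.48–0.49 kg) by the wrist force.
- **Stillness:** In later side views, before and after the key press, the hanging mould shifted by less than 0.05 pixel.
- **Key:** Its top went from about 61 mm down to 54 mm and came back up to 61 mm.
- **Surroundings:** The other objects looked unmoved, and the arm was clear of everything.

**What went wrong or disagreed**
- **First grasp failed:** The cameras put the fingertips about 40 mm behind the reported tool point, so the fingers closed on the mould's edge. They twisted it about 28° and shifted it a few centimetres without tipping it. I re-measured, corrected for the offset and gripped again with the hand turned over.
- **Side force while lowering:** With the eye slightly off the hook's centre, the hook pushed sideways with up to about 2–3 N until I re-centred it.
- **Key force:** The press peaked at about 18 N up, plus about 11 N sideways, against the bottom stop, more than the 4 N needed.

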